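# Clear the bench after a glue-up

### The arm

A 6-joint arm with a two-finger parallel gripper is mounted at the origin on a cart in front of the work surface, level with it; the furniture and walls round the work are solid. World frame = base frame: x ahead of the robot, y to its left, z up, the work surface at z = 0. Lengths are in m, angles in rad, forces in N, time in s.
With the tool pointing down it reaches from about 0.35 to 0.95 m from the base axis. Payload 17.4 kg.
Tool frame: the origin (TCP) lies at the very end of the fingers, on their centre line; the grasp point (between the pads) lies 19 mm behind it; z points along the fingers, y is the line along which they close (so a half turn about z gives the same grasp; the last joint's range is limited). The gripper opens to 93 mm and grips with 3 to 60 N. Pads are 15 mm wide; open, the fingers measure 128 mm over their backs; the gripper's body (75 mm by 188 mm) begins 65 mm behind the grasp point.
Start: joints at [1.195, 0.116, 1.442, -0, 1.584, -0.038], TCP at [0.224, 0.637, 0.219] pointing down, gripper open.
Joint ranges: [-2.83, 2.83], [-0.83, 2.19], [0.07, 2.5], [-1.14, 4.28], [0.01, 3], [-2.97, 2.97]. Speed limits (rad/s): [1.89, 1.89, 2.22, 3.14, 3.14, 3.14].

### API

Orientations are given as a rotation vector (axis times angle).
In Python, from plant import get_state, get_image, close_job gives the robot as it stands.
- The arm moves only by the tool move_arm, never from a script. Its argument "plan" is one flat list of numbers, 7 for each row, row after row: the turn, a rotation vector about the tool's x, y, z in rad, then the shift along the tool's x, y, z in mm, then the finger opening in mm, from 0 to 93. In form: [ax, ay, az, dx, dy, dz, claw, ax, ay, az, dx, dy, dz, claw, ...]. A call has 1 to 5 rows; each row shifts and turns the commanded pose from where the row before left it, along the tool's axes as they then stand; what a row does not reach is not made up. A row lasts 1/10 s, in which the tool goes at most 50 mm and 8.59 degrees, less where a joint would pass 70% of its speed; a pose out of reach is approached as far as the arm can. A call with a gripper value outside its range is refused whole. The fingers move at their own pace and stop on an object; "newtons" is the grip in N (left out, the last holds). Time passes only in rows, so rows that do not move let the fingers close. It gives the time, the measured TCP pose, the force, the opening and the grip force at its end, in the units of the state.
- get_state(): the state, without advancing time (a new reading comes with each control period).
- get_image(name): name is "side" or "top"; returns a dict with "frame" (384x512x3 uint8, red, green, blue), "fx", "fy", "cx", "cy" (pixels), "xyz" and "attitude" of the camera in the world. Camera axes: x right, y down, z forward; pixel columns grow to the right and rows downward; lengths in m; the calibration is good to about 2 mm. A picture is of the moment at which its call begins. There is no depth.
- close_job(): hands the job in; it is judged then, once.
The state is a dict: "clock": time; "joint_pos": joint angles; "joint_vel": joint speeds; "effort": joint torques, N m; "ee_pos": TCP position; "orientation": TCP orientation; "ft_force": force on the tool from outside, world axes, zero at the start; "wrist_torque": the same for the moment, N m; "width": finger opening in m; "grip_force": force on a finger pad.
Only numpy, scipy, OpenCV 4.12 (cv2) and the standard library are available. Lean on these libraries where they do the work, as an engineer would, in place of code of your own. Each camera call takes 0.05 s, during which the arm holds its last target. There are 200 camera calls.

### The job

Clear the bench after the glue-up. The scrap bin has just been emptied: first push its clean-out door shut until the sprung latch snaps in, and only then put the three to five wood offcuts lying loose to the right of the bin into it (the blocks along the wall stay), pushing each one down through the self-closing flap in the bin's top, so that the flap is shut again at the end. Stand the fallen glue bottle upright on the bench, and leave the sanding block and the tape measure where they lie.

Things in the scene. Friction and masses are not known exactly. Their poses are not given: they have to be found in the camera images.
- scrap_bin: Bench-top scrap bin of grey painted sheet steel, fixed to the bench. Origin: centre of its underside; x points from its front (the face with the door, towards the robot) to its back, y to its left, z up. 200 mm (x) by 270 mm (y) by 230 mm high; inner floor 14 mm above the bench, walls 4 mm. Carrying handles stick out 26 mm on both y sides, 150 mm up, 80 mm long.
- bin_mouth (a point): Centre of the mouth in the bin's top, in the plane of the top, 230 mm above the bench; same axes as the bin. The mouth is 135 mm (x) by 215 mm (y) and is filled by the flap. Push an offcut down through it until it is below the top; once let go there it falls in. Fingers may follow it in; the flap rises behind them. Offcuts let go at one spot stack up: vary it along y.
- bin_flap (a joint): Angle of the self-closing flap: 0 shut, level with the bin's top, 1.45 wide open, hanging down into the bin. It is a 130 mm plate hinged along the mouth's back (+x) edge. Its spring keeps it shut against about 3 N at its middle; pushing it open takes 3 to 8 N. An offcut standing on end in the bin can prop it open: press that down.
- bin_door (a joint): Angle of the clean-out door on the bin's front, 0 shut, growing as it swings out towards the robot; starts ajar, stays where it is left. A plate 210 mm wide, 30 to 210 mm above the bench, 10 mm thick, on an upright hinge at its left (+y) edge. In the last 0.1 rad the latch rides over the strike, which takes up to 13 N at the push point; the door then stops hard at 0.
- bin_door_hinge (a point): Point on the door's hinge axis, 185 mm above the bench. Its axes turn with the door: -y runs along the door from the hinge to its free edge, -x points out of the door's outer face, z up.
- bin_door_push (a point): Bare spot on the door's outer face to push on: 180 mm from the hinge (30 mm from the free edge), 185 mm above the bench (25 mm below the door's top), 5 mm outward of the hinge axis; axes as bin_door_hinge. The latch case, 67 to 113 mm above the bench, stands 16 mm out of the door, and the strike beside it 33 mm out of the bin's front.
- bin_latch (a joint): How far the door's sloped sprung latch tongue is pushed back into its case (m): 0 fully out, 0.010 fully in. It is out while the door is open, is pushed back some 6 mm by the strike, and is out again when it has snapped in behind the strike.
- glue_bottle: White squeeze bottle of wood glue, 0.36 kg, oval body 44 by 80 mm, 197 mm tall. Origin: centre of its base; z from base to cap, x across the narrow side, y across the broad one. The round white cap, 39 mm across, takes up 170 to 197 mm from the base. It lies on a broad face, z level, about 22 mm above the bench. Lifted by the cap it swings between the fingers until it hangs nearly upright.
- sanding_block: Cork block wrapped in sandpaper, 61 x 101 x 36 mm, a bystander; origin at the centre of its underside.
- tape_measure: Tape measure, 32 x 76 x 58 mm, a bystander; origin at its underside.
- offcut_1: Wood offcut (scrap), a block 60 (x) by 90 (y) by 35 mm (z), 0.13 kg, square-ended. Origin at the centre of its underside as it lies at the start (z up). May be absent.
- offcut_3: Wood offcut (scrap), a block 50 (x) by 84 (y) by 32 mm (z), 0.08 kg, one end sloping. Origin at the centre of its underside as it lies at the start (z up). May be absent.
- offcut_4: Wood offcut (scrap), a block 45 (x) by 107 (y) by 45 mm (z), 0.14 kg, one end sloping. Origin at the centre of its underside as it lies at the start (z up). May be absent.
- offcut_5: Wood offcut (scrap), a block 60 (x) by 90 (y) by 35 mm (z), 0.13 kg, square-ended. Origin at the centre of its underside as it lies at the start (z up). May be absent.
- offcut_6: Wood offcut (scrap), a block 50 (x) by 84 (y) by 32 mm (z), 0.08 kg, one end sloping. Origin at the centre of its underside as it lies at the start (z up). May be absent.

How it is judged:
By the outcome, as a careful person would: the job done as asked, in the order asked, and still so for the second after the job is handed in, with the robot touching nothing.
Of offcut_1, offcut_3, offcut_4, offcut_5, offcut_6 only 3 to 5 are there at a start; the rules pass over those that are not, and their reading is None.
At some moment in a run one of offcut_1, offcut_3, offcut_4, offcut_5, offcut_6 may be knocked a few centimetres aside while the robot is not near it.
Once in a run the grip may slacken for a moment while it holds something.
It also fails if it takes over 210 s, if anything falls off the work surface, if the arm or the gripper's body presses on something with over 40 N, if the wrist force passes 120 N, or if a joint passes its speed limit or range.

## Working session

There is one attempt and no reset: what is moved stays moved. The work goes in short steps, Python scripts to look and compute and a tool call to move; the robot and the scene stay as the last step left them, time stands still between calls to the robot, and variables do not carry over. Pictures are saved under pics/ and viewed, at most 14 in all, crops included, and the job is handed in when it is done.

Besides the shell and the picture viewer there is one more tool, called as name(argument=value, ...) on one line, values as JSON. move_arm: Moves the arm, as the interface text tells. Its arguments: {"type":"object","properties":{"plan":{"type":"array"},"newtons":{"type":"number"}},"required":["plan"]}

```bash
mkdir -p pics; cat > h.py <<'E'
import numpy as np, cv2
from scipy.spatial.transform import Rotation as R
from plant import get_state, get_image, close_job
def snap(n,f=None):
    d=get_image(n); 
    np.savez(f'cal_{n}.npz',**{k:np.array(d[k]) for k in d})
    if f: cv2.imwrite('pics/'+f,d['frame'][:,:,::-1])
    return d
def cam(n):
    d=np.load(f'cal_{n}.npz'); a=d['attitude']
    Rm=a if a.shape==(3,3) else (R.from_rotvec(a).as_matrix() if a.size==3 else R.from_quat(a).as_matrix())
    return d,Rm
def px2w(n,u,v,z):
    d,Rm=cam(n); r=Rm@np.array([(u-d['cx'])/d['fx'],(v-d['cy'])/d['fy'],1]); c=d['xyz']
    return c+r*(z-c[2])/r[2]
def w2px(n,p):
    d,Rm=cam(n); q=Rm.T@(np.array(p)-d['xyz']); return np.array([d['cx']+d['fx']*q[0]/q[2],d['cy']+d['fy']*q[1]/q[2]])
E
python3 - <<'E'
from h import *
for n in('top','side'):
    d=snap(n,n+'0.png'); print(n,d['xyz'],d['attitude'],d['fx'],d['cx'],d['cy'])
    cv2.imwrite(f'pics/{n}0b.png',cv2.resize(d['frame'][:,:,::-1],(800,600),interpolation=cv2.INTER_CUBIC))
print(get_state())
E
```

```text
top [ 0.51059211 -0.14076416  1.51719294] [-2.15208252  2.21230858 -0.0785463 ] 382.9574281405424 258.0656323068413 192.91814160424502
side [ 0.28113287 -0.92585271  1.59529936] [-2.57379022  0.46183131 -0.1447098 ] 484.39487626115005 256.53557586826537 196.54798077524353
{'clock': 0.1, 'joint_pos': array([ 1.19522103e+00,  1.16442398e-01,  1.44213718e+00, -2.19489186e-07,
        1.58399485e+00, -3.78128832e-02]), 'joint_vel': array([-0.00035389, -0.00191392, -0.00320275,  0.00027844, -0.00091807,
        0.00052376]), 'effort': array([ 1.46518036e-03, -7.22889304e+01, -6.23871017e+01,  7.81838642e-02,
        2.26082071e-02, -1.28385423e-04]), 'ee_pos': array([0.22363762, 0.63670754, 0.21801411]), 'orientation': array([-5.28003678e-01, -3.09669980e+00,  1.50930596e-03]), 'ft_force': array([ 0.20631539,  0.37170137, -0.30014916]), 'wrist_torque': array([ 0.02049582, -0.02277029,  0.01733151]), 'grip_force': 0.0, 'width': 0.0929584692012053}
```

View pics/top0b.png

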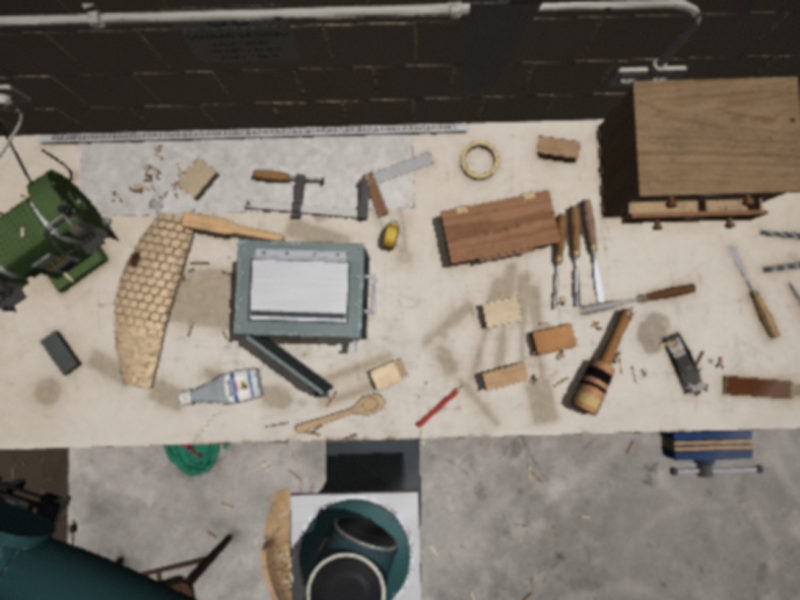

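View pics/side0b.png

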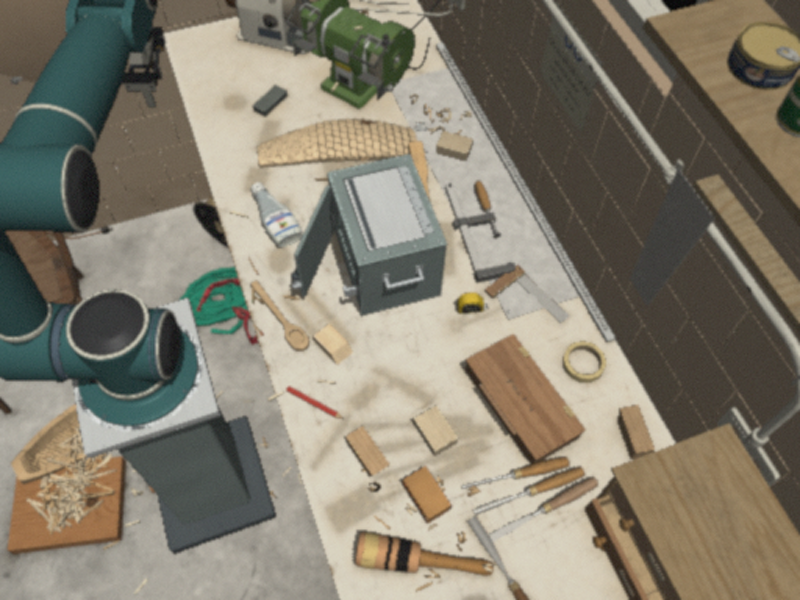

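The top view shows the bin at about (300,290) with the door ajar towards (325,388), and the bottle at (220,387) with its cap to the left. Offcut candidates are at (387,375), (500,313) and (503,376). The orange block at (553,338) is probably the sanding block. I'll enlarge these areas.

```bash
python3 - <<'E'
from h import *
a=cv2.imread('pics/top0.png'); b=cv2.imread('pics/side0.png')
def crop(i,x,y,w,h,s): return cv2.resize(i[y:y+h,x:x+w],None,fx=s,fy=s,interpolation=cv2.INTER_CUBIC)
t=crop(a,225,185,160,75,5); s=crop(b,190,195,110,150,4)
c1=crop(a,105,145,160,120,5)
cv2.imwrite('pics/c1.png',t); cv2.imwrite('pics/c2.png',c1)
cv2.imwrite('pics/c3.png',s)
E
```

```text
(no output)
```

View pics/c1.png

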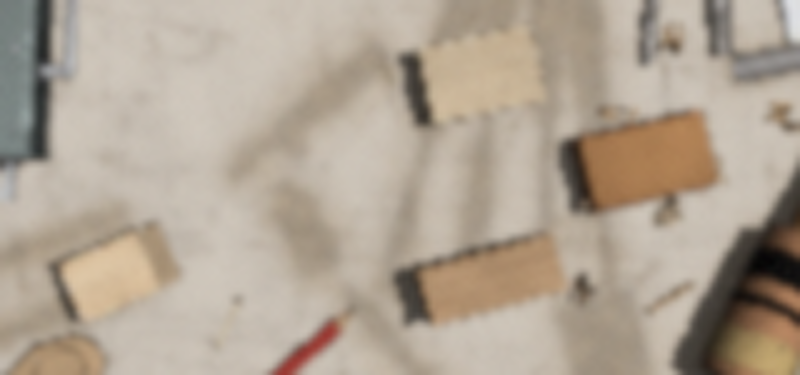

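View pics/c2.png

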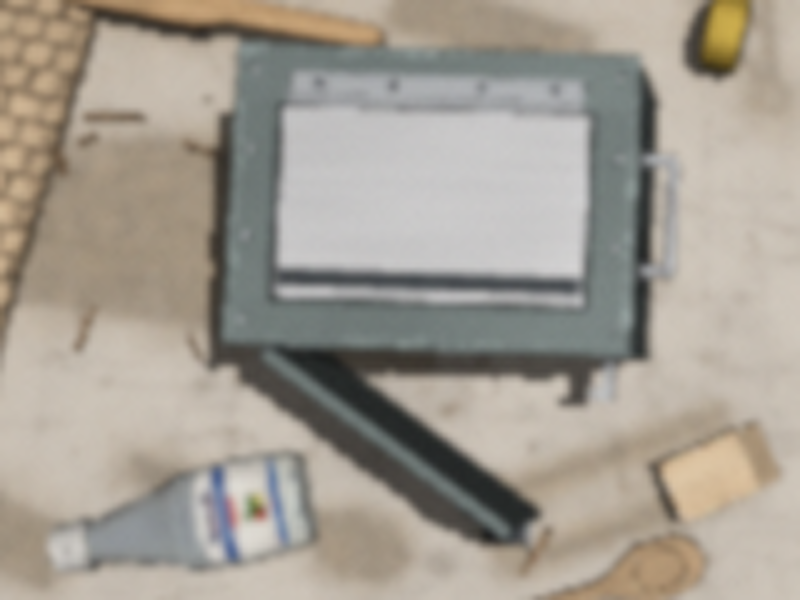

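View pics/c3.png

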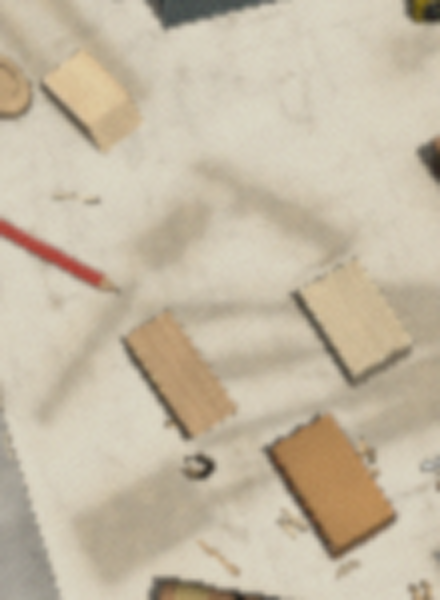

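```bash
cat > m.py <<'E'
from h import *
def c(ox,oy,s,pts,z,n='top'): return np.array([px2w(n,ox+(x+.5)/s-.5,oy+(y+.5)/s-.5,z) for x,y in pts])
def rep(n,P):
    P=P*1000; print(n,'ctr',P[:,:2].mean(0).round(),'edges',[int(np.hypot(*(P[(i+1)%len(P)]-P[i])[:2])) for i in range(len(P))],'dir01',np.degrees(np.arctan2(*(P[1]-P[0])[1::-1])).round(1)); print(P[:,:2].round().tolist())
t=(225,185,5); b=(105,145,5); s=(190,195,4)
rep('A top',c(*t,[(55,265),(135,232),(160,290),(78,320)],.032))
rep('A toe',c(*t,[(155,224),(180,272)],0))
rep('B',c(*t,[(418,50),(530,30),(543,103),(428,125)],.035))
rep('C',c(*t,[(413,270),(552,234),(563,290),(430,325)],.045))
rep('D',c(*t,[(580,142),(703,112),(718,182),(595,212)],.036))
rep('bin',c(*b,[(240,42),(638,55),(635,355),(222,345)],.23))
rep('mouth',c(*b,[(282,102),(590,112),(585,305),(272,298)],.23))
rep('door',c(*b,[(265,352),(500,540),(535,515)],.21))
rep('bottle cap,sh,base',c(*b,[(50,550),(90,548),(310,497)],.022))
rep('bottle base corners',c(*b,[(300,453),(315,540)],.022))
rep('cap corners',c(*b,[(50,530),(52,570),(88,525),(92,568)],.022))
rep('A side',c(*s,[(42,82),(84,48),(132,95),(92,125)],.032,'side'))
rep('B side',c(*s,[(295,293),(350,260),(412,345),(355,380)],.035,'side'))
rep('C side',c(*s,[(125,338),(165,310),(237,410),(188,437)],.045,'side'))
E
python3 m.py
```

```text
A top ctr [441. -87.] edges [66, 48, 67, 45] dir01 -69.2
[[451.0, -47.0], [475.0, -110.0], [430.0, -128.0], [408.0, -64.0]]
A toe ctr [ 461. -134.] edges [42, 42] dir01 -153.9
[[480.0, -125.0], [441.0, -144.0]]
B ctr [ 587. -380.] edges [88, 57, 90, 58] dir01 -81.5
[[609.0, -333.0], [622.0, -420.0], [565.0, -428.0], [551.0, -339.0]]
C ctr [ 431. -380.] edges [109, 43, 105, 43] dir01 -77.2
[[440.0, -322.0], [465.0, -429.0], [422.0, -435.0], [398.0, -333.0]]
D ctr [ 518. -508.] edges [98, 54, 97, 54] dir01 -77.9
[[534.0, -455.0], [555.0, -551.0], [501.0, -560.0], [480.0, -464.0]]
bin ctr [642.  86.] edges [270, 203, 277, 205] dir01 -93.5
[[752.0, 216.0], [736.0, -55.0], [533.0, -48.0], [547.0, 229.0]]
mouth ctr [638.  87.] edges [209, 130, 210, 133] dir01 -93.5
[[710.0, 187.0], [698.0, -21.0], [567.0, -15.0], [578.0, 195.0]]
door ctr [460.  92.] edges [205, 28, 215] dir01 -129.7
[[542.0, 206.0], [410.0, 47.0], [427.0, 23.0]]
bottle cap,sh,base ctr [410. 346.] edges [31, 174, 204] dir01 -88.7
[[398.0, 423.0], [399.0, 392.0], [433.0, 221.0]]
bottle base corners ctr [434. 223.] edges [68, 68] dir01 -170.7
[[467.0, 229.0], [400.0, 218.0]]
cap corners ctr [399. 407.] edges [30, 43, 33, 44] dir01 -177.1
[[413.0, 423.0], [382.0, 422.0], [416.0, 394.0], [383.0, 391.0]]
A side ctr [441. -90.] edges [51, 67, 46, 64] dir01 23.9
[[403.0, -71.0], [450.0, -50.0], [476.0, -112.0], [433.0, -129.0]]
B side ctr [ 584. -384.] edges [57, 92, 58, 92] dir01 12.2
[[546.0, -345.0], [602.0, -333.0], [623.0, -423.0], [566.0, -435.0]]
C side ctr [ 428. -381.] edges [41, 107, 46, 101] dir01 16.9
[[396.0, -337.0], [435.0, -325.0], [463.0, -428.0], [417.0, -436.0]]
```

```bash
cat > plan.py <<'E'
from h import *
def Rt(psi):
    c,s=np.cos(np.radians(psi)),np.sin(np.radians(psi)); return np.array([[c,s,0],[s,-c,0],[0,0,-1.]])
def cur():
    s=get_state(); Rm=R.from_rotvec(s['orientation']).as_matrix(); return s['ee_pos']*1000,Rm
def plan(wps,step=48,deg=8.4,start=None):
    """wps: (x,y,z mm, psi deg, claw mm[, step]) ; prints rows in calls of 5"""
    p,Rm=start or cur(); rows=[]
    for w in wps:
        st=w[5] if len(w)>5 else step
        tgt=np.array(w[:3],float); Rg=w[3] if isinstance(w[3],np.ndarray) else Rt(w[3])
        n=max(1,int(np.ceil(np.linalg.norm(tgt-p)/st)),int(np.ceil(np.degrees(np.linalg.norm(R.from_matrix(Rm.T@Rg).as_rotvec()))/deg)))
        for k in range(n):
            d=(Rm.T@(tgt-p))/(n-k); a=R.from_matrix(Rm.T@Rg).as_rotvec()/(n-k)
            d=d.round(1);a=a.round(3)
            rows.append([*a,*d,w[4]]); p=p+Rm@d; Rm=Rm@R.from_rotvec(a).as_matrix()
    for i in range(0,len(rows),5): print(','.join(f'{v+0:g}' for r in rows[i:i+5] for v in r),'\n')
    print('end',p.round(1),len(rows))
def st():
    s=get_state(); Rm=R.from_rotvec(s['orientation']).as_matrix()
    print(s['clock'],(s['ee_pos']*1000).round(1),'psi',np.degrees(np.arctan2(Rm[1,0],Rm[0,0])).round(1),'F',s['ft_force'].round(1),'w',round(s['width']*1000,1),'g',round(s['grip_force'],1),'q',s['joint_pos'].round(2))
H=np.array([543.5,197]);Y=-3.5
def door(phi,t):
    a=np.radians(Y)-phi; d=np.array([np.sin(a),-np.cos(a)]); o=np.array([-np.cos(a),-np.sin(a)])
    q=H+180*d+(5+t)*o; return [*q,180+Y-np.degrees(phi)]
E
python3 - <<'E'
from plan import *
st()
x,y,psi=door(.6,35); print(x,y,psi)
plan([(224,560,219,160.7,0),(x-10,y,200,psi,0),(x,y,172,psi,0)])
E
```

```text
0.1 [223.6 636.7 218. ] psi 160.6 F [ 0.2  0.4 -0.3] w 93.0 g 0.0 q [ 1.2   0.12  1.44 -0.    1.58 -0.04]
401.41150567946926 79.48038554469088 142.1225322921506
0,0,0,-12.9,-36.1,-0.5,0,-0.001,0,-0.001,-12.9,-36.2,-0.4,0,0,0,0.029,-28.8,-36.2,1.7,0,0,0,0.03,-29.8,-35.3,1.7,0,0,0,0.029,-30.9,-34.4,1.7,0 

0,0,0.03,-31.9,-33.5,1.7,0,0,0,0.029,-32.9,-32.6,1.7,0,0,0,0.03,-33.8,-31.6,1.7,0,0,0,0.029,-34.7,-30.6,1.8,0,0,0,0.03,-35.6,-29.5,1.7,0 

0,0,0.029,-36.4,-28.5,1.8,0,0,0,0.03,-37.3,-27.4,1.7,0,0,0,0.029,-38,-26.3,1.8,0,0,0,0,-7.9,6.2,28,0 

end [401.4  79.5 172. ] 14
```

move_arm(plan=[0,0,0,-13,-36,0,0,0,0,0,-13,-36,0,0,0,0,0.03,-29,-36,2,0,0,0,0.03,-30,-35,2,0,0,0,0.03,-31,-34,2,0], newtons=30)

```text
clock: 0.6
ee_pos: [0.2707, 0.4282, 0.2122]
orientation: [-0.668, -3.07, 0.001]
ft_force: [1.3, 0.4, 0.4]
width: 0.0575
grip_force: 0.0
```

move_arm(plan=[0,0,0.03,-32,-33,2,0,0,0,0.03,-33,-33,2,0,0,0,0.03,-34,-32,2,0,0,0,0.03,-35,-31,2,0,0,0,0.03,-36,-29,2,0])

```text
clock: 1.1
ee_pos: [0.3467, 0.2087, 0.2025]
orientation: [0.896, 3.011, 0.0]
ft_force: [1.1, -0.2, -0.6]
width: 0.0174
grip_force: 0.0
```

move_arm(plan=[0,0,0.03,-36,-28,2,0,0,0,0.03,-37,-27,2,0,0,0,0,0,0,0,0])

```text
clock: 1.4
ee_pos: [0.3776, 0.1197, 0.1983]
orientation: [0.996, 2.979, -0.002]
ft_force: [-0.6, 1.0, 0.0]
width: 0.0004
grip_force: 0.0
```

```bash
python3 - <<'E'
from plan import *
st()
plan([(*door(.6,35)[:2],172,door(.6,35)[3],0)]+[(*door(f,10)[:2],172,door(f,10)[3],0) for f in (.6,.45,.3,.2,.15,.1,.07,.04,.02,0)],step=20)
E
```

```text
1.4 [377.6 119.7 198.3] psi 143.0 F [-0.6  1.   0. ] w 0.4 g 0.0 q [ 0.24 -0.52  2.02 -0.    1.64 -0.68]Traceback (most recent call last):
  File "<stdin>", line 3, in <module>
IndexError: list index out of range
```

```bash
python3 - <<'E'
from plan import *
D=lambda f,t:(*door(f,t)[:2],172,door(f,t)[2],0)
plan([D(.6,35)]+[D(f,10) for f in (.6,.45,.3,.2,.15,.1,.07,.04,.02,0)],step=25)
E
```

```text
0,0,0.005,-14.4,-5.9,8.8,0,0,0,0.005,-14.4,-5.9,8.8,0,-0.001,0.001,0.006,-14.5,-5.8,8.7,0,0,0,0,-12.5,0,0,0,0,0,0,-12.5,0,0,0 

0,0,-0.075,-13.5,-0.1,0,0,0,0,-0.075,-13.5,-1.1,0,0,0,0,-0.075,-13.5,-0.1,0,0,0,0,-0.075,-13.5,-1.2,0,0,0,0,-0.1,-18.1,-0.6,0,0 

0,0,-0.05,-9,-0.5,0,0,0,0,-0.05,-9,-0.5,0,0,0,0,-0.03,-5.4,-0.4,0,0,0,0,-0.03,-5.4,-0.4,0,0,0,0,-0.02,-3.6,-0.2,0,0 

0,0,-0.02,-3.6,-0.3,0,0 

end [517.5  18.2 172. ] 16
```

move_arm(plan=[0,0,0.005,-14.5,-6,9,0,0,0,0.005,-14.5,-6,9,0,0,0,0.005,-14.5,-6,9,0,0,0,0,-12.5,0,0,0,0,0,0,-12.5,0,0,0])

```text
clock: 1.9
ee_pos: [0.421, 0.0684, 0.1718]
orientation: [-1.006, -2.976, -0.0]
ft_force: [-2.0, 0.1, -1.1]
width: 0.0005
grip_force: 0.8
```

move_arm(plan=[0,0,-0.075,-13.5,-0.5,0,0,0,0,-0.075,-13.5,-0.5,0,0,0,0,-0.075,-13.5,-0.5,0,0,0,0,-0.075,-13.5,-0.5,0,0,0,0,-0.1,-18,-0.5,0,0])

```text
clock: 2.4
ee_pos: [0.4833, 0.0324, 0.1722]
orientation: [0.39, 3.117, 0.0]
ft_force: [-0.5, 0.6, 0.9]
width: 0.0003
grip_force: 0.2
```

move_arm(plan=[0,0,-0.05,-9,-0.5,0,0,0,0,-0.05,-9,-0.5,0,0,0,0,0,0,0,0,0])

```text
clock: 2.7
ee_pos: [0.5006, 0.0274, 0.1718]
orientation: [-0.238, -3.132, 0.0]
ft_force: [0.1, 0.5, 1.0]
width: 0.0003
grip_force: 0.0
```

```bash
python3 - <<'E'
from plan import *
st()
d=snap('top','t1.png'); cv2.imwrite('pics/t1c.png',cv2.resize(d['frame'][145:265,105:265,::-1],(800,600),interpolation=cv2.INTER_CUBIC))
E
```

```text
2.7 [500.6  27.4 171.8] psi 171.3 F [0.1 0.5 1. ] w 0.3 g 0.0 q [ 0.   -0.25  1.87  0.    1.53 -1.42]
```

View pics/t1c.png

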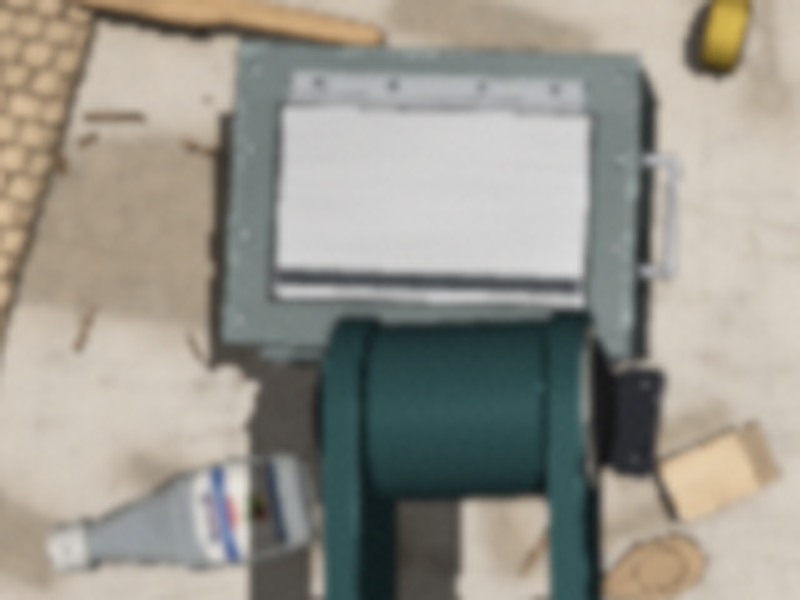

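The arm hides most of the door, but its hinge end at about (300,352) now lies along the bin front. I'll push on gently.

move_arm(plan=[0,0,-0.03,-5,-0.5,0,0,0,0,-0.03,-5,0,0,0,0,0,0,-3,0,0,0])

```text
clock: 3.05
ee_pos: [0.5125, 0.0254, 0.1719]
orientation: [0.146, 3.138, 0.0]
ft_force: [-6.7, -0.3, 0.7]
width: 0.0006
grip_force: 3.6
```

move_arm(plan=[0,0,-0.02,-3,0,0,0,0,0,0,0,0,0,0])

```text
clock: 3.25
ee_pos: [0.5157, 0.025, 0.1718]
orientation: [0.115, 3.139, 0.0]
ft_force: [0.6, 1.2, 0.1]
width: 0.0007
grip_force: 0.0
```

move_arm(plan=[0,0,0,-3,0,0,0,0,0,0,0,0,0,0])

```text
clock: 3.45
ee_pos: [0.5165, 0.0249, 0.1718]
orientation: [-0.115, -3.134, -0.0]
ft_force: [-25.8, 0.9, 10.6]
width: 0.0004
grip_force: 12.9
```

move_arm(plan=[0,0,0,-3,0,0,0,0,0,0,0,0,0,0])

```text
clock: 3.65
ee_pos: [0.5166, 0.0249, 0.1718]
orientation: [-0.114, -3.127, -0.0]
ft_force: [-61.0, 2.3, 23.6]
width: 0.0001
grip_force: 30.5
```

```bash
python3 - <<'E'
from plan import *
st()
plan([(490,25,172,176.5,0),(470,-10,190,165,40),(439,-86,110,111,70),(439,-86,40,111,70)])
E
```

```text
3.65 [516.6  24.9 171.8] psi 175.8 F [-61.    2.3  23.6] w 0.1 g 30.5 q [-0.   -0.21  1.83  0.    1.53 -1.5 ]
0,-0.013,-0.012,26.5,-1.9,0.1,0,0,0,0.1,8.9,-18.1,-9,40,0,0,0.101,7.1,-18.8,-9,40,0,0,0.135,1.5,-11.6,11.4,70,0,0,0.135,-0.1,-11.7,11.4,70 

0,0,0.134,-1.7,-11.6,11.5,70,0,0,0.135,-3.2,-11.3,11.4,70,0,0,0.134,-4.7,-10.7,11.5,70,0,0,0.135,-6.1,-10,11.4,70,0,0,0.134,-7.5,-9.1,11.5,70 

0,0,0,0,0,35,70,0,0,0,0,-0.1,35,70 

end [439. -86.  40.] 12
```

move_arm(plan=[0,0,0,32,-2,0,0,0,0,0.1,9,-18,-9,40,0,0,0.1,7,-19,-9,40,0,0,0.135,1.5,-11.5,11.5,70,0,0,0.135,0,-11.5,11.5,70])

```text
clock: 4.15
ee_pos: [0.4599, -0.0318, 0.1671]
orientation: [0.852, 3.022, 0.001]
ft_force: [-0.0, 0.4, -0.5]
width: 0.0278
grip_force: 0.0
```

move_arm(plan=[0,0,0.135,-1.5,-11.5,11.5,70,0,0,0.135,-3,-11.5,11.5,70,0,0,0.135,-4.5,-10.5,11.5,70,0,0,0.135,-6,-10,11.5,70,0,0,0.135,-7.5,-9,11.5,70])

```text
clock: 4.65
ee_pos: [0.4366, -0.0851, 0.1088]
orientation: [1.805, 2.571, 0.001]
ft_force: [0.5, 0.3, -1.0]
width: 0.0672
grip_force: 0.0
```

move_arm(plan=[0,0,0,0,0,0,70])

```text
clock: 4.75
ee_pos: [0.4359, -0.0853, 0.108]
orientation: [-1.802, -2.572, 0.001]
ft_force: [0.2, -0.1, -0.1]
width: 0.0695
grip_force: 0.0
```

```bash
python3 - <<'E'
from plan import *
st()
d=snap('side','s2.png'); a=d['frame'][90:240,150:300,::-1]; a=cv2.resize(a,(600,600),interpolation=cv2.INTER_CUBIC); cv2.imwrite('pics/s2c.png',a)
plan([(439,-86,40,111,70),(439,-86,5,111,70)])
E
```

```text
4.75 [435.9 -85.3 108. ] psi 110.0 F [ 0.2 -0.1 -0.1] w 69.5 g 0.0 q [-0.25 -0.36  2.05 -0.    1.45 -0.6 ]
0,0,-0.006,-1,1,34.5,70,0,0,-0.006,-1,1,34.4,70,0,0,0,0,0,35,70 

end [439. -86.   5.] 3
```

View pics/s2c.png

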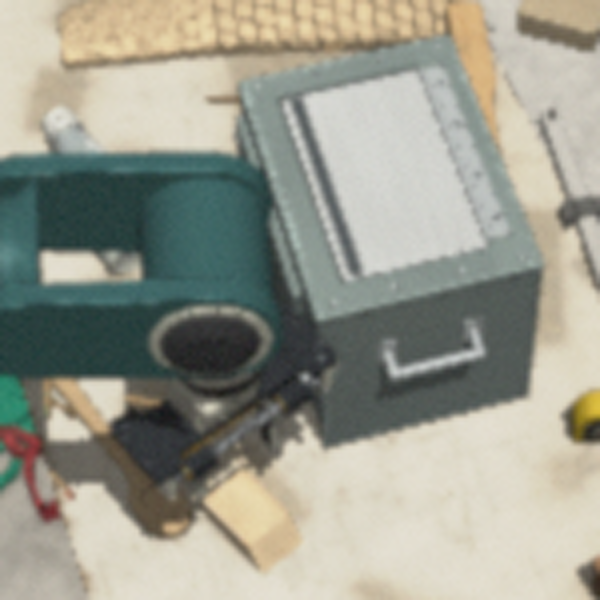

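The door sits flush with the bin front, so it looks shut. Going straight down here would put the gripper body into the strike, so I'll tilt the tool along the block's length.

```bash
python3 - <<'E'
from plan import *
Rg=Rt(111)@R.from_rotvec([0,.65,0]).as_matrix()
plan([(437,-81,90,Rg,70),(437,-81,10,Rg,70,27)])
E
```

```text
0.001,0.13,-0.002,0.7,0.4,3.8,70,0.001,0.13,-0.003,0.2,0.4,3.8,70,0.001,0.13,-0.002,-0.3,0.4,3.8,70,0,0.13,-0.003,-0.8,0.3,3.8,70,0.001,0.13,-0.002,-1.3,0.4,3.7,70 

0,0,0,-16.2,0,21.2,70,0,0,0,-16.1,0,21.2,70,0,0,0,-16.2,0,21.2,70 

end [437. -81.  10.] 8
```

move_arm(plan=[0,0.13,-0.003,0.5,0.5,4,70,0,0.13,-0.003,0,0.5,4,70,0,0.13,-0.003,-0.5,0.5,4,70,0,0.13,-0.003,-1,0.5,4,70,0,0.13,-0.003,-1,0,4,70])

```text
clock: 5.3
ee_pos: [0.4385, -0.0811, 0.0904]
orientation: [-1.444, -2.117, -0.5]
ft_force: [0.1, 0.3, -0.0]
width: 0.0705
grip_force: 0.0
```

move_arm(plan=[0,0,0,-16,0,21,70,0,0,0,-16,0,21,70,0,0,0,0,0,0,70])

```text
clock: 5.6
ee_pos: [0.4369, -0.0802, 0.0343]
orientation: [-1.446, -2.114, -0.494]
ft_force: [0.8, -0.6, -0.1]
width: 0.0702
grip_force: 0.0
```

```bash
python3 - <<'E'
from plan import *
st()
Rg=Rt(111)@R.from_rotvec([0,.65,0]).as_matrix()
plan([(437,-81,10,Rg,70,27)])
d=snap('side','s3.png'); a=d['frame'][150:270,150:300,::-1]; a=cv2.resize(a,(750,600),interpolation=cv2.INTER_CUBIC); cv2.imwrite('pics/s3c.png',a)
E
```

```text
5.6 [436.9 -80.2  34.3] psi 111.4 F [ 0.8 -0.6 -0.1] w 70.2 g 0.0 q [-0.51  0.05  1.93  0.4   1.68 -0.94]
0.001,-0.003,0.005,-15.4,-0.3,18.8,70 

end [437. -81.  10.] 1
```

View pics/s3c.png

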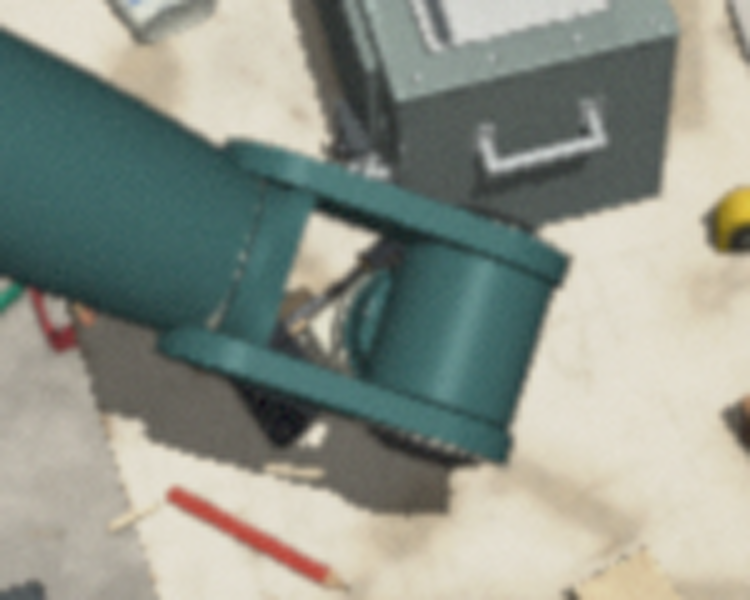

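The door is shut, with the latch and strike together at about (365,165). The gripper stays clear of the bin, so I'll go down and grip.

move_arm(plan=[0,0,0,-7.5,0,9.5,70,0,0,0,-7.5,0,9.5,70,0,0,0,0,0,0,40,0,0,0,0,0,0,40,0,0,0,0,0,0,40], newtons=40)

```text
clock: 6.15
ee_pos: [0.4382, -0.0814, 0.0126]
orientation: [-1.45, -2.116, -0.494]
ft_force: [-0.5, 0.0, 0.2]
width: 0.0506
grip_force: 0.1
```

```bash
python3 - <<'E'
from plan import *
st()
Rg=Rt(111)@R.from_rotvec([0,.65,0]).as_matrix()
plan([(437,-83,80,Rg,40),(440,-83,290,111,40),(500,30,300,86.5,40),(631,137,290,86.5,40)])
E
```

```text
6.15 [438.2 -81.4  12.6] psi 111.3 F [-0.5  0.   0.2] w 50.6 g 0.1 q [-0.51  0.08  1.94  0.4   1.64 -0.96]
0.002,0,0.002,20,-0.7,-27.2,40,0.002,0,0.002,19.9,-0.7,-27.1,40,0,-0.13,0,25.2,0.5,-33.6,40,0,-0.13,0,20.7,0.5,-36.6,40,0,-0.13,0,15.8,0.6,-38.9,40 

0,-0.13,0,10.6,0.5,-40.6,40,0,-0.13,0,5.2,0.6,-41.7,40,0,0,0.142,28,32.2,-3.4,40,0,0,0.143,32.3,27.9,-3.3,40,0,0.001,0.142,35.8,22.9,-3.4,40 

0,0,0,28.7,31.1,2.5,40,0,0,0,28.7,31.1,2.5,40,0,0,0,28.7,31.1,2.5,40,0,0,0,28.7,31,2.5,40 

end [631. 137. 290.] 14
```

move_arm(plan=[0,0,0,0,0,0,40,0,0,0,0,0,0,40,0,0,0,12,0,-17,40,0,0,0,20,0,-27,40,0,0,0,20,0,-27,40])

```text
clock: 6.65
ee_pos: [0.4378, -0.0829, 0.1011]
orientation: [-1.45, -2.114, -0.494]
ft_force: [0.5, 1.4, -0.4]
width: 0.0498
grip_force: 39.8
```

move_arm(plan=[0,-0.13,0,25,0.5,-33,40,0,-0.13,0,20,0.5,-36,40,0,-0.13,0,16,0.5,-38,40,0,-0.13,0,10,0.5,-40,40,0,-0.13,0,5,0.5,-40,40])

```text
clock: 7.15
ee_pos: [0.4396, -0.0836, 0.3083]
orientation: [1.775, 2.581, 0.004]
ft_force: [-0.2, -0.8, -0.5]
width: 0.0495
grip_force: 39.8
```

move_arm(plan=[0,0,0,0,0,0,40])

```text
clock: 7.25
ee_pos: [0.4404, -0.0823, 0.3124]
orientation: [1.767, 2.579, 0.008]
ft_force: [0.7, 0.2, -0.9]
width: 0.0497
grip_force: 39.8
```

```bash
python3 - <<'E'
from plan import *
st()
plan([(440,-83,300,111,40),(500,30,300,86.5,40),(631,137,290,86.5,40)],step=35)
E
```

```text
7.25 [440.4 -82.3 312.4] psi 111.2 F [ 0.7  0.2 -0.9] w 49.7 g 39.8 q [-0.24 -0.4   1.76 -0.    1.77 -0.61]
0.013,0.01,0.003,-0.4,-0.8,12.4,40,0,0,0.107,21,24.1,0,40,0,0,0.107,23.5,21.8,0,40,0,0,0.107,25.6,19.1,0,40,0,0,0.107,27.5,16.3,0,40 

0,0,0,23,24.8,2,40,0,0,0,23,24.8,2,40,0,0,0,23,24.9,2,40,0,0,0,22.9,24.8,2,40,0,0,0,23,24.9,2.1,40 

end [631. 137. 290.] 10
```

move_arm(plan=[0,0,0,0,0,8,40,0,0,0.107,21,24,0,40,0,0,0.107,23.5,22,0,40,0,0,0.107,25.5,19,0,40,0,0,0.107,27.5,16,0,40])

```text
clock: 7.75
ee_pos: [0.4999, 0.0301, 0.2949]
orientation: [-2.293, -2.145, -0.003]
ft_force: [0.5, -0.8, -0.0]
width: 0.0496
grip_force: 39.8
```

move_arm(plan=[0,0,0,23,25,2,40,0,0,0,23,25,2,40,0,0,0,23,25,2,40,0,0,0,23,25,2,40,0,0,0,23,25,2,40])

```text
clock: 8.25
ee_pos: [0.6323, 0.1368, 0.285]
orientation: [-2.288, -2.15, -0.001]
ft_force: [-0.8, -0.1, -1.2]
width: 0.0496
grip_force: 39.8
```

move_arm(plan=[0,0,0,0,0,0,40])

```text
clock: 8.35
ee_pos: [0.633, 0.1378, 0.2832]
orientation: [-2.285, -2.151, 0.001]
ft_force: [0.3, 0.5, -1.1]
width: 0.0496
grip_force: 39.8
```

```bash
python3 - <<'E'
from plan import *
st()
plan([(629,137,155,86.5,40)],step=30)
E
```

```text
8.35 [633.  137.8 283.2] psi 86.5 F [ 0.3  0.5 -1.1] w 49.6 g 39.8 q [0.17 0.05 1.41 0.   1.69 0.23]
-0.001,0,0,-0.3,-0.7,25.6,40,0,0,0,-0.2,-0.8,25.7,40,-0.001,-0.001,0,-0.3,-0.7,25.6,40,0,0,0,-0.2,-0.8,25.7,40,-0.001,-0.001,0.001,-0.2,-0.8,25.6,40 

end [629. 137. 155.] 5
```

move_arm(plan=[0,0,0,0,-1,25,40,0,0,0,0,-1,25,40,0,0,0,0,-1,20,40])

```text
clock: 8.65
ee_pos: [0.6281, 0.1359, 0.2151]
orientation: [-2.289, -2.151, -0.003]
ft_force: [-0.1, 0.0, 3.4]
width: 0.0496
grip_force: 39.9
```

move_arm(plan=[0,0,0,0,-1,20,40,0,0,0,0,0,20,40,0,0,0,0,0,18,40,0,0,0,0,0,0,40])

```text
clock: 9.05
ee_pos: [0.6264, 0.1362, 0.1562]
orientation: [-2.287, -2.15, 0.001]
ft_force: [-2.7, -0.1, -0.5]
width: 0.0494
grip_force: 40.0
```

```bash
python3 -c "
from plan import *
st()"
```

```text
9.05 [626.4 136.2 156.2] psi 86.5 F [-2.7 -0.1 -0.5] w 49.4 g 40.0 q [0.17 0.07 1.6  0.   1.48 0.24]
```

move_arm(plan=[0,0,0,0,4,0,50,0,0,0,0,0,0,64,0,0,0,0,0,0,64,0,0,0,0,0,0,64])

```text
clock: 9.45
ee_pos: [0.6321, 0.1369, 0.1612]
orientation: [2.287, 2.151, 0.007]
ft_force: [-5.1, -0.6, -0.3]
width: 0.0631
grip_force: 2.0
```

move_arm(plan=[0,0,0,0,0,-20,64,0,0,0,0,0,-35,64,0,0,0,0,0,-45,64,0,0,0,0,0,-30,64,0,0,0,0,0,0,64])

```text
clock: 9.95
ee_pos: [0.6327, 0.1369, 0.2967]
orientation: [2.283, 2.148, 0.018]
ft_force: [0.0, -0.3, 0.7]
width: 0.0637
grip_force: 0.0
```

```bash
python3 - <<'E'
from plan import *
st()
d=snap('side','s4.png'); cv2.imwrite('pics/s4c.png',cv2.resize(d['frame'][70:382,120:376,::-1],(492,600),interpolation=cv2.INTER_CUBIC))
E
```

```text
9.95 [632.7 136.9 296.7] psi 86.5 F [ 0.  -0.3  0.7] w 63.7 g 0.0 q [0.17 0.04 1.4  0.   1.69 0.23]
```

View pics/s4c.png

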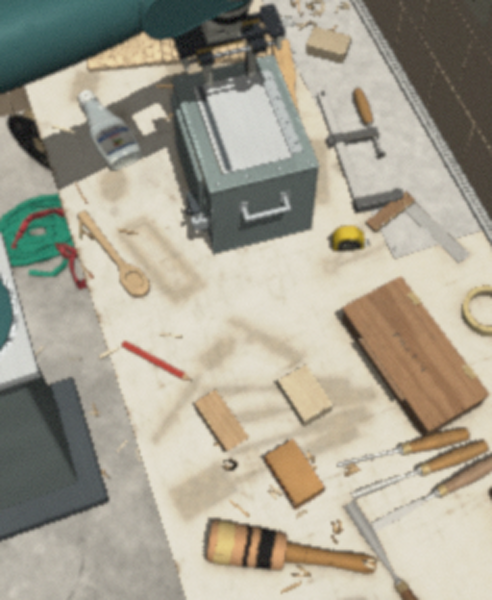

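A is gone into the bin, and both the flap and the door are shut. B is at (304,393) and C at (220,420), both unmoved. B is next.

```bash
python3 - <<'E'
from plan import *
plan([(632,60,290,88,85),(585,-370,200,100.5,85),(585,-382,60,100.5,85)],step=47)
E
```

```text
0.005,-0.001,-0.013,-38.3,2.2,1.7,85,0.004,-0.002,-0.013,-38.4,1.6,1.8,85,0,0,-0.022,-43.1,-3.2,9,85,0,0,-0.022,-43.1,-4.1,9,85,0,0,-0.022,-43,-5.1,9,85 

0,0,-0.022,-42.8,-6,9,85,0,0,-0.022,-42.7,-7,9,85,0,0,-0.022,-42.5,-7.9,9,85,0,0,-0.022,-42.3,-8.9,9,85,0,0,-0.021,-42.1,-9.8,9,85 

0,0,-0.022,-42,-10.6,9,85,0,0,-0.021,-41.7,-11.6,9,85,0,0,0,-3.9,-0.7,46.7,85,0,0,0,-3.9,-0.8,46.7,85,0,0,0,-3.9,-0.7,46.6,85 

end [ 585.  -381.9   60. ] 15
```

move_arm(plan=[0,0,-0.013,-38,2,2,85,0,0,-0.013,-38,2,2,85,0,0,-0.022,-43,-3,9,85,0,0,-0.022,-43,-4,9,85,0,0,-0.022,-43,-5,9,85])

```text
clock: 10.5
ee_pos: [0.6173, -0.0699, 0.2578]
orientation: [2.184, 2.256, 0.006]
ft_force: [1.1, 0.8, 0.6]
width: 0.0848
grip_force: 0.0
```

move_arm(plan=[0,0,-0.022,-43,-6,9,85,0,0,-0.022,-43,-7,9,85,0,0,-0.022,-42.5,-8,9,85,0,0,-0.022,-42.5,-9,9,85,0,0,-0.021,-42,-10,9,85])

```text
clock: 11.0
ee_pos: [0.5934, -0.2854, 0.2123]
orientation: [2.058, 2.371, 0.006]
ft_force: [0.5, -1.2, -0.1]
width: 0.0851
grip_force: 0.0
```

move_arm(plan=[0,0,-0.022,-42,-10.5,9,85,0,0,-0.022,-42,-11.5,9,85,0,0,0,-4,-1,40,85,0,0,0,-4,-1,40,85,0,0,0,0,0,0,85])

```text
clock: 11.5
ee_pos: [0.5824, -0.3772, 0.1084]
orientation: [-2.005, -2.41, -0.005]
ft_force: [-0.3, 0.3, -0.9]
width: 0.085
grip_force: 0.0
```

```bash
python3 - <<'E'
from plan import *
st()
plan([(585,-382,60,100.5,85),(585,-382,6,100.5,85)],step=30)
d=snap('side','s5.png'); cv2.imwrite('pics/s5c.png',cv2.resize(d['frame'][200:320,160:320,::-1],(800,600),interpolation=cv2.INTER_CUBIC))
E
```

```text
11.5 [ 582.4 -377.2  108.4] psi 100.5 F [-0.3  0.3 -0.9] w 85.0 g 0.0 q [-0.61  0.21  1.52  0.    1.42 -0.8 ]
-0.001,-0.004,0,-2.8,0.9,24.2,85,-0.001,-0.003,0,-2.6,0.9,24.2,85,0,0,0,0,0,27,85,0,0,0,0,0,27,85 

end [ 585. -382.    6.] 4
```

View pics/s5c.png

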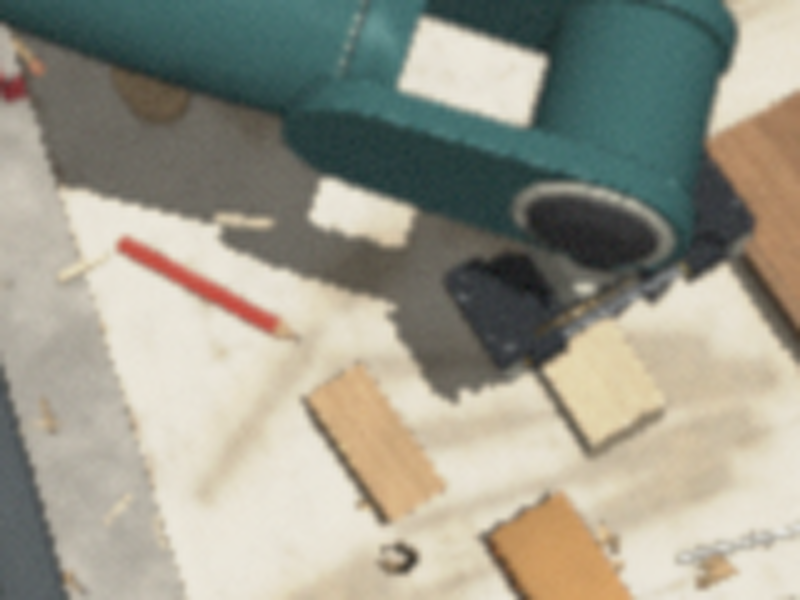

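The block has not moved. Its lower right corner is at (663,408), the same pixel as before, so I'll descend and grip.

move_arm(plan=[0,0,0,-2.5,1,25,85,0,0,0,-2.5,1,25,85,0,0,0,0,0,26,85,0,0,0,0,0,25,85,0,0,0,0,0,0,85])

```text
clock: 12.05
ee_pos: [0.5879, -0.3816, 0.0135]
orientation: [-2.007, -2.417, -0.006]
ft_force: [-0.2, 0.5, -0.5]
width: 0.0852
grip_force: 0.0
```

move_arm(plan=[0,0,0,0,0,0,50,0,0,0,0,0,0,50,0,0,0,0,0,0,50,0,0,0,0,0,0,50,0,0,0,0,0,0,50])

```text
clock: 12.55
ee_pos: [0.5888, -0.3828, 0.0162]
orientation: [2.005, 2.413, 0.007]
ft_force: [-0.1, 1.0, 7.6]
width: 0.0597
grip_force: 40.0
```

```bash
python3 - <<'E'
from plan import *
st()
# drop local (-10,-50)
plan([(585,-382,60,100.5,50,20),(590,-370,290,100.5,50),(625,38,290,86.5,50)],step=42)
E
```

```text
12.55 [ 588.8 -382.8   16.2] psi 100.5 F [-0.1  1.   7.6] w 59.7 g 40.0 q [-0.61  0.29  1.58  0.    1.27 -0.8 ]
0.002,0,0,0.5,-1.1,-14.6,50,0.002,0,0,0.5,-1.1,-14.6,50,0.002,0,0.001,0.5,-1.2,-14.6,50,0,0,0,1.8,1.2,-38.3,50,0,0,0,1.8,1.2,-38.3,50 

0,0,0,1.8,1.2,-38.4,50,0,0,0,1.8,1.2,-38.3,50,0,0,0,1.8,1.2,-38.4,50,0,0,0,1.8,1.1,-38.3,50,0,0,0.024,39.5,10.9,0,50 

0,0,0.024,39.7,9.9,0,50,0,0,0.025,40,9,0,50,0,0,0.024,40.2,8,0,50,0,0,0.025,40.3,7,0,50,0,0,0.024,40.5,6,0,50 

0,0,0.025,40.6,5,0,50,0,0,0.024,40.8,4,-0.1,50,0,0,0.025,40.8,3,0,50,0,0,0.024,40.9,1.9,-0.1,50 

end [625.  38. 290.] 19
```

move_arm(plan=[0,0,0,0,0,0,80,0,0,0,0,0,0,80,0,0,0,0,0,5,80,0,0,0,0,0,4,80,0,0,0,0,0,0,80])

```text
clock: 13.05
ee_pos: [0.5878, -0.3822, 0.0044]
orientation: [2.007, 2.416, 0.006]
ft_force: [0.6, 0.7, -0.0]
width: 0.0798
grip_force: 0.0
```

```bash
python3 -c "
from plan import *
st()"
```

```text
13.05 [ 587.8 -382.2    4.4] psi 100.5 F [ 0.6  0.7 -0. ] w 79.8 g 0.0 q [-0.61  0.3   1.59  0.    1.25 -0.8 ]
```

move_arm(plan=[0,0,0,0,0,-2,50,0,0,0,0,0,0,50,0,0,0,0,0,0,50,0,0,0,0,0,0,50,0,0,0,0,0,0,50])

```text
clock: 13.55
ee_pos: [0.5884, -0.3826, 0.008]
orientation: [2.006, 2.414, 0.006]
ft_force: [0.0, 0.4, 1.6]
width: 0.0597
grip_force: 40.0
```

move_arm(plan=[0,0,0,0,0,-10,50,0,0,0,0,0,-20,50,0,0,0,0,0,-30,50,0,0,0,1,2,-38,50,0,0,0,1,2,-38,50])

```text
clock: 14.05
ee_pos: [0.5909, -0.3798, 0.1454]
orientation: [2.007, 2.415, 0.006]
ft_force: [0.1, 0.5, -1.1]
width: 0.0592
grip_force: 40.0
```

move_arm(plan=[0,0,0,2,1,-38,50,0,0,0,2,1,-38,50,0,0,0,2,1,-38,50,0,0,0,2,1,-38,50,0,0,0,0,0,0,50])

```text
clock: 14.55
ee_pos: [0.5936, -0.3719, 0.3028]
orientation: [2.001, 2.408, 0.008]
ft_force: [0.3, -0.6, -1.0]
width: 0.0597
grip_force: 40.0
```

```bash
python3 - <<'E'
from plan import *
st()
plan([(628,38,290,86.5,50)],step=42)
E
```

```text
14.55 [ 593.6 -371.9  302.8] psi 100.6 F [ 0.3 -0.6 -1. ] w 59.7 g 40.0 q [-0.6   0.16  1.26  0.    1.71 -0.78]
0.001,0,0.025,39.7,10.9,1.2,50,0.001,0,0.024,39.9,9.9,1.2,50,0.001,0,0.025,40.2,8.9,1.2,50,0.001,0,0.024,40.4,7.9,1.2,50,0.001,0.001,0.025,40.5,6.9,1.2,50 

0.001,0,0.024,40.7,5.9,1.2,50,0.001,0.001,0.025,40.8,5,1.2,50,0.001,0,0.024,40.9,3.9,1.2,50,0.002,0.001,0.025,41.1,3,1.2,50,0.001,0,0.024,41.1,1.9,1.2,50 

end [628.  38. 290.] 10
```

move_arm(plan=[0,0,0.025,40,11,1,50,0,0,0.025,40,10,1,50,0,0,0.025,40,9,1,50,0,0,0.025,40.5,8,1,50,0,0,0.025,40.5,7,1,50])

```text
clock: 15.05
ee_pos: [0.6103, -0.1647, 0.2907]
orientation: [2.155, 2.284, 0.006]
ft_force: [0.4, -1.1, -1.8]
width: 0.0599
grip_force: 40.0
```

move_arm(plan=[0,0,0.024,40.5,6,1,50,0,0,0.024,41,5,1,50,0,0,0.024,41,4,1,50,0,0,0.024,41,3,1,50,0,0,0.024,41,2,1,50])

```text
clock: 15.55
ee_pos: [0.6281, 0.0401, 0.2862]
orientation: [2.288, 2.15, 0.006]
ft_force: [0.4, -0.4, -1.1]
width: 0.0599
grip_force: 40.0
```

move_arm(plan=[0,0,0,0,0,0,50])

```text
clock: 15.65
ee_pos: [0.6282, 0.0425, 0.2858]
orientation: [2.285, 2.156, 0.007]
ft_force: [0.4, -0.6, -0.7]
width: 0.0598
grip_force: 40.0
```

```bash
python3 - <<'E'
from plan import *
st()
plan([(628,38,240,86.5,50),(628,38,155,86.5,50)],step=25)
E
```

```text
15.65 [628.2  42.5 285.8] psi 86.7 F [ 0.4 -0.6 -0.7] w 59.8 g 40.0 q [0.03 0.01 1.45 0.   1.68 0.08]
0.002,-0.001,0.001,-2.3,-0.1,22.9,50,0.001,-0.002,0.002,-2.3,0,22.9,50,0,0,0,0,0,21.3,50,0,0,0,0,0,21.2,50,0,0,0,0,0,21.3,50 

0,0,0,0,0,21.2,50 

end [628.  38. 155.] 6
```

move_arm(plan=[0,0,0,-2,0,23,50,0,0,0,-2,0,23,50,0,0,0,0,0,22,50,0,0,0,0,0,21,50])

```text
clock: 16.05
ee_pos: [0.6285, 0.0341, 0.1969]
orientation: [2.287, 2.151, 0.007]
ft_force: [-1.3, 0.4, 1.8]
width: 0.0598
grip_force: 40.0
```

move_arm(plan=[0,0,0,0,0,21,50,0,0,0,0,0,20,50,0,0,0,0,0,0,50])

```text
clock: 16.35
ee_pos: [0.6273, 0.0342, 0.1535]
orientation: [-2.287, -2.151, -0.001]
ft_force: [-4.5, 0.2, -2.4]
width: 0.0599
grip_force: 43.9
```

```bash
python3 -c "
from plan import *
st()"
```

```text
16.35 [627.3  34.2 153.5] psi 86.5 F [-4.5  0.2 -2.4] w 59.9 g 43.9 q [0.01 0.04 1.63 0.   1.47 0.07]
```

move_arm(plan=[0,0,0,0,4,0,65,0,0,0,0,0,0,72,0,0,0,0,0,0,72,0,0,0,0,0,0,72])

```text
clock: 16.75
ee_pos: [0.6327, 0.0343, 0.1569]
orientation: [2.287, 2.151, 0.006]
ft_force: [-5.0, -1.9, -0.9]
width: 0.0721
grip_force: 2.1
```

move_arm(plan=[0,0,0,0,0,-20,72,0,0,0,0,0,-35,72,0,0,0,0,0,-45,72,0,0,0,0,0,-35,72,0,0,0,0,0,0,72])

```text
clock: 17.25
ee_pos: [0.6336, 0.0343, 0.2983]
orientation: [2.282, 2.147, 0.018]
ft_force: [0.1, 0.2, 0.5]
width: 0.0716
grip_force: 0.0
```

```bash
python3 - <<'E'
from plan import *
st()
d=snap('side','s6.png'); cv2.imwrite('pics/s6c.png',cv2.resize(d['frame'][70:382,120:376,::-1],(492,600),interpolation=cv2.INTER_CUBIC))
E
```

```text
17.25 [633.6  34.3 298.3] psi 86.5 F [0.1 0.2 0.5] w 71.6 g 0.0 q [0.01 0.01 1.43 0.   1.69 0.07]
```

View pics/s6c.png

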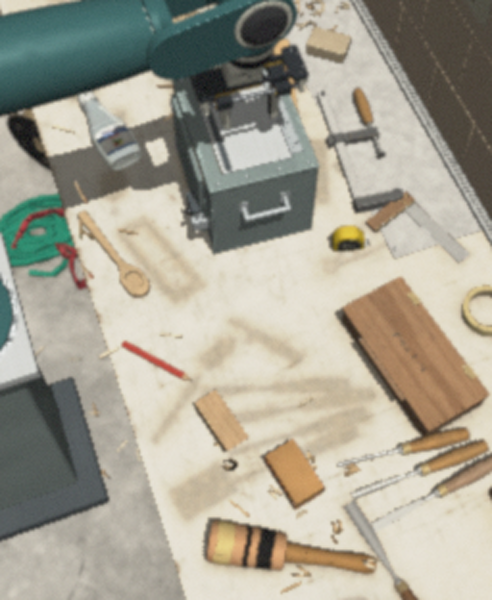

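Only C is left, at about (220,420), and it has not moved. The flap and door look fine.

```bash
python3 - <<'E'
from plan import *
plan([(600,-60,290,90,75),(430,-370,200,103,75),(430,-381,70,103,75)],step=45)
E
```

```text
0.003,-0.001,-0.02,-32,-9.1,1.5,75,0.004,-0.001,-0.021,-31.9,-9.8,1.5,75,0.003,0,-0.02,-31.6,-10.5,1.7,75,0,0,-0.025,-34.4,-18.9,10,75,0,0,-0.025,-34,-19.7,10,75 

0,0,-0.025,-33.5,-20.6,10,75,0,0,-0.025,-32.9,-21.4,10,75,0,0,-0.025,-32.4,-22.2,10,75,0,0,-0.025,-31.8,-23.1,10,75,0,0,-0.026,-31.2,-23.8,10,75 

0,0,-0.025,-30.6,-24.6,9.9,75,0,0,-0.026,-30,-25.4,10,75,0,0,0,-3.6,-0.9,43.3,75,0,0,0,-3.6,-0.8,43.3,75,0,0,0,-3.6,-0.9,43.4,75 

end [ 430.  -381.1   70. ] 15
```

move_arm(plan=[0,0,-0.02,-32,-9,1,75,0,0,-0.02,-32,-10,1,75,0,0,-0.02,-32,-10.5,1,75,0,0,-0.025,-34.5,-19,10,75,0,0,-0.025,-34,-20,10,75])

```text
clock: 17.8
ee_pos: [0.56, -0.1305, 0.2668]
orientation: [2.163, 2.275, 0.007]
ft_force: [0.3, -0.1, 0.4]
width: 0.0752
grip_force: 0.0
```

move_arm(plan=[0,0,-0.025,-33.5,-21,10,75,0,0,-0.025,-33,-21,10,75,0,0,-0.025,-32,-22,10,75,0,0,-0.025,-32,-23,10,75,0,0,-0.026,-31,-24,10,75])

```text
clock: 18.3
ee_pos: [0.4654, -0.3023, 0.216]
orientation: [2.016, 2.406, 0.006]
ft_force: [0.6, 0.2, 0.5]
width: 0.075
grip_force: 0.0
```

move_arm(plan=[0,0,-0.026,-31,-25,10,75,0,0,-0.026,-30,-25,10,75,0,0,0,-4,-1,35,75,0,0,0,-4,-1,35,75,0,0,0,0,0,0,75])

```text
clock: 18.8
ee_pos: [0.427, -0.3774, 0.1215]
orientation: [-1.954, -2.454, -0.007]
ft_force: [-0.2, 0.1, 0.6]
width: 0.0751
grip_force: 0.0
```

```bash
python3 - <<'E'
from plan import *
st()
plan([(430,-381,80,103,75),(430,-381,10,103,75)],step=30)
a=cv2.imread('pics/s6.png').astype(int); b=snap('side','s7.png')['frame'][:,:,::-1].astype(int)
d=np.abs(a-b).sum(2)[270:310,215:260]; print((d>60).astype(int).sum(0))
E
```

```text
18.8 [ 427.  -377.4  121.5] psi 103.0 F [-0.2  0.1  0.6] w 75.1 g 0.0 q [-0.77 -0.07  1.79  0.    1.43 -1.  ]
0,-0.003,0,-2.2,1,20.8,75,0.001,-0.004,-0.001,-2.2,1,20.7,75,0,0,0,0,0,23.3,75,0,0,0,0,0,23.4,75,0,0,0,0,0.1,23.3,75 

end [ 430.1 -381.    10. ] 5
[23 23 22 21 20 20 20 19 19 18 17 16 16 13 12 11 10 10  9  9  8  7  7  8
  8  8  7  6  5  6  6  5  4  3  2  2  1  1  0  0  0  0  0  0  0]
```

move_arm(plan=[0,0,0,-2,1,21,75,0,0,0,-2,1,21,75,0,0,0,0,0,24,75,0,0,0,0,0,24,75,0,0,0,0,0,20,75])

```text
clock: 19.35
ee_pos: [0.4332, -0.3819, 0.018]
orientation: [1.952, 2.456, 0.006]
ft_force: [-0.4, -0.3, -0.0]
width: 0.0752
grip_force: 0.0
```

move_arm(plan=[0,0,0,0,0,0,35,0,0,0,0,0,0,35,0,0,0,0,0,0,35,0,0,0,0,0,0,35,0,0,0,0,0,0,35])

```text
clock: 19.85
ee_pos: [0.4328, -0.3822, 0.0184]
orientation: [1.953, 2.455, 0.006]
ft_force: [-1.5, 0.9, 7.2]
width: 0.0448
grip_force: 40.0
```

```bash
python3 - <<'E'
from plan import *
st()
plan([(430,-381,60,103,35,20),(450,-330,290,100,35),(627,87,290,86.5,35)],step=42)
E
```

```text
19.85 [ 432.8 -382.2   18.4] psi 103.0 F [-1.5  0.9  7.2] w 44.8 g 40.0 q [-0.77  0.03  1.87  0.    1.24 -1.  ]
0.002,0,0,0.6,-0.7,-13.9,35,0.002,0,0,0.6,-0.8,-13.8,35,0.002,0.001,0,0.5,-0.8,-13.9,35,0,0,0.009,7.5,5.2,-38.3,35,0,0,0.009,7.6,5.1,-38.3,35 

0,0,0.009,7.6,5,-38.3,35,0,0,0.009,7.7,4.9,-38.4,35,0,0,0.008,7.7,4.9,-38.3,35,0,0,0.009,7.8,4.8,-38.4,35,0,0,0.021,34.5,22.4,0,35 

0,0,0.021,35,21.7,0,35,0,0,0.021,35.5,20.9,0,35,0,0,0.022,35.9,20.2,0,35,0,0,0.021,36.3,19.4,0,35,0,0,0.022,36.7,18.6,0,35 

0,0,0.021,37.1,17.8,0,35,0,0,0.022,37.5,17.1,0,35,0,0,0.021,37.9,16.2,0,35,0,0,0.022,38.2,15.4,0,35,0,0,0.021,38.6,14.6,-0.1,35 

end [627.  87. 290.] 20
```

move_arm(plan=[0,0,0,0,0,-10,35,0,0,0,0,0,-15,35,0,0,0,0,0,-25,35,0,0,0.009,7.5,5,-38,35,0,0,0.009,7.5,5,-38,35])

```text
clock: 20.35
ee_pos: [0.4379, -0.3648, 0.1454]
orientation: [1.977, 2.438, 0.006]
ft_force: [1.1, -0.5, -1.7]
width: 0.0451
grip_force: 39.9
```

move_arm(plan=[0,0,0.009,7.5,5,-38,35,0,0,0.009,7.5,5,-38,35,0,0,0.009,7.5,5,-38,35,0,0,0.009,7.5,5,-38,35,0,0,0.021,34.5,22,-20,35])

```text
clock: 20.85
ee_pos: [0.4663, -0.2954, 0.32]
orientation: [2.046, 2.375, 0.006]
ft_force: [0.6, 0.3, -1.1]
width: 0.0448
grip_force: 39.9
```

move_arm(plan=[0,0,0.021,35,22,0,35,0,0,0.021,35.5,21,0,35,0,0,0.022,36,20,0,35,0,0,0.022,36,19.5,0,35,0,0,0.022,36.5,18.5,0,35])

```text
clock: 21.35
ee_pos: [0.5478, -0.1035, 0.3175]
orientation: [2.171, 2.266, 0.008]
ft_force: [0.3, -1.2, -1.0]
width: 0.0447
grip_force: 39.9
```

```bash
python3 - <<'E'
from plan import *
st()
plan([(627,87,290,86.5,35)],step=42)
E
```

```text
21.35 [ 547.8 -103.5  317.5] psi 92.5 F [ 0.3 -1.2 -1. ] w 44.7 g 39.9 q [-0.23 -0.15  1.55  0.    1.74 -0.28]
0.001,0,0.021,37.4,17.4,5.6,35,0.001,0,0.021,37.7,16.7,5.6,35,0.001,0,0.021,38.1,15.9,5.6,35,0.001,-0.001,0.021,38.4,15,5.6,35,0.002,0,0.02,38.7,14.3,5.6,35 

end [627.  87. 290.] 5
```

move_arm(plan=[0,0,0.021,37.5,17.5,5,35,0,0,0.021,38,16.5,5,35,0,0,0.021,38,16,5,35,0,0,0.021,38.5,15,5,35,0,0,0.021,38.5,14.5,5,35])

```text
clock: 21.85
ee_pos: [0.6271, 0.0873, 0.293]
orientation: [2.287, 2.15, 0.008]
ft_force: [1.0, -0.1, -0.8]
width: 0.045
grip_force: 39.9
```

move_arm(plan=[0,0,0,0,0,0,35])

```text
clock: 21.95
ee_pos: [0.6274, 0.0893, 0.2914]
orientation: [2.285, 2.155, 0.006]
ft_force: [-0.2, -0.2, -1.5]
width: 0.0449
grip_force: 39.9
```

```bash
python3 - <<'E'
from plan import *
st()
plan([(627,87,155,86.5,35)],step=25)
E
```

```text
21.95 [627.4  89.3 291.4] psi 86.7 F [-0.2 -0.2 -1.5] w 44.9 g 39.9 q [0.1  0.01 1.43 0.   1.69 0.16]
0.001,0,0,-0.4,-0.1,22.7,35,0,-0.001,0.001,-0.5,-0.1,22.7,35,0.001,0,0,-0.4,-0.1,22.7,35,0,-0.001,0.001,-0.4,-0.1,22.7,35,0.001,0,0,-0.4,-0.1,22.8,35 

0,-0.001,0.001,-0.5,0,22.8,35 

end [627.  87. 155.] 6
```

move_arm(plan=[0,0,0,0,0,23,35,0,0,0,0,0,23,35,0,0,0,0,0,23,35,0,0,0,0,0,22,35])

```text
clock: 22.35
ee_pos: [0.6274, 0.0852, 0.2017]
orientation: [2.286, 2.15, 0.009]
ft_force: [-0.3, -0.4, 2.0]
width: 0.0448
grip_force: 39.9
```

move_arm(plan=[0,0,0,0,0,22,35,0,0,0,0,0,20,35,0,0,0,0,0,0,35])

```text
clock: 22.65
ee_pos: [0.6264, 0.0852, 0.1571]
orientation: [-2.288, -2.152, -0.002]
ft_force: [-3.1, -0.3, -1.5]
width: 0.0445
grip_force: 39.9
```

move_arm(plan=[0,0,0,0,4,0,52,0,0,0,0,0,0,62,0,0,0,0,0,0,62,0,0,0,0,0,0,62])

```text
clock: 23.05
ee_pos: [0.6319, 0.0855, 0.1596]
orientation: [2.286, 2.151, 0.008]
ft_force: [-3.6, -0.6, 1.6]
width: 0.0617
grip_force: 1.9
```

move_arm(plan=[0,0,0,0,0,-20,62,0,0,0,0,0,-35,62,0,0,0,0,0,-45,62,0,0,0,0,0,-40,62,0,0,0,0,0,0,62])

```text
clock: 23.55
ee_pos: [0.6323, 0.0854, 0.3058]
orientation: [2.282, 2.147, 0.019]
ft_force: [0.2, -0.1, 0.1]
width: 0.0619
grip_force: 0.0
```

```bash
python3 - <<'E'
from plan import *
st()
plan([(560,250,290,86.5,62),(440,400,230,86.5,62)],step=45)
E
```

```text
23.55 [632.3  85.4 305.8] psi 86.5 F [ 0.2 -0.1  0.1] w 61.9 g 0.0 q [0.09 0.02 1.41 0.   1.7  0.15]
0.003,-0.001,0,32,-16.5,3,62,0.003,-0.001,0,32,-16.5,3.1,62,0.003,0,0,32,-16.5,3.1,62,0.002,-0.001,0,31.9,-16.4,3.1,62,0.003,0,0,32,-16.4,3.2,62 

0,0,0,28.5,-25.8,12,62,0,0,0,28.5,-25.8,12,62,0,0,0,28.4,-25.8,12,62,0,0,0,28.5,-25.8,12,62,0,0,0,28.4,-25.7,12,62 

end [440. 400. 230.] 10
```

move_arm(plan=[0,0,0,32,-16.5,3,62,0,0,0,32,-16.5,3,62,0,0,0,32,-16.5,3,62,0,0,0,32,-16.5,3,62,0,0,0,32,-16.5,3,62])

```text
clock: 24.05
ee_pos: [0.5579, 0.2513, 0.2834]
orientation: [2.287, 2.151, 0.008]
ft_force: [0.6, 1.1, -0.2]
width: 0.0618
grip_force: 0.0
```

move_arm(plan=[0,0,0,28.5,-26,12,62,0,0,0,28.5,-26,12,62,0,0,0,28.5,-26,12,62,0,0,0,28.5,-26,12,62,0,0,0,28.5,-26,12,62])

```text
clock: 24.55
ee_pos: [0.4367, 0.4015, 0.2228]
orientation: [2.287, 2.151, 0.008]
ft_force: [0.6, 0.5, 0.1]
width: 0.0621
grip_force: 0.0
```

move_arm(plan=[0,0,0,0,0,0,62])

```text
clock: 24.65
ee_pos: [0.435, 0.4027, 0.2214]
orientation: [2.284, 2.156, 0.004]
ft_force: [0.9, -1.1, 0.9]
width: 0.0619
grip_force: 0.0
```

```bash
python3 - <<'E'
from plan import *
st()
for n in('side','top'):
    d=snap(n,n+'8.png')
a=cv2.imread('pics/side8.png')[90:210,140:300]; b=cv2.imread('pics/top8.png')[140:260,110:270]
f=lambda i:cv2.resize(i,None,fx=2.5,fy=5,interpolation=cv2.INTER_CUBIC)
g=lambda i:cv2.resize(i,(400,300),interpolation=cv2.INTER_CUBIC)
c=np.vstack([np.hstack([g(a),g(b)]),np.hstack([g(cv2.imread('pics/side8.png')[200:320,160:320]),g(cv2.imread('pics/top8.png')[180:300,225:385])])])
cv2.imwrite('pics/m8.png',c)
plan([(400,402,120,101,62),(400,402,45,101,62)],step=40)
E
```

```text
24.65 [435.  402.7 221.4] psi 86.7 F [ 0.9 -1.1  0.9] w 61.9 g 0.0 q [ 0.7  -0.07  1.62 -0.    1.58  0.76]
0.002,0,-0.084,-0.4,-12.6,34.3,62,0.001,-0.001,-0.084,0.7,-12.6,34.3,62,0.002,0,-0.083,1.8,-12.4,34.4,62,0,0,0,0,0,37.5,62,0,0,0,-0.1,0,37.5,62 

end [400.  401.9  45. ] 5
```

View pics/m8.png

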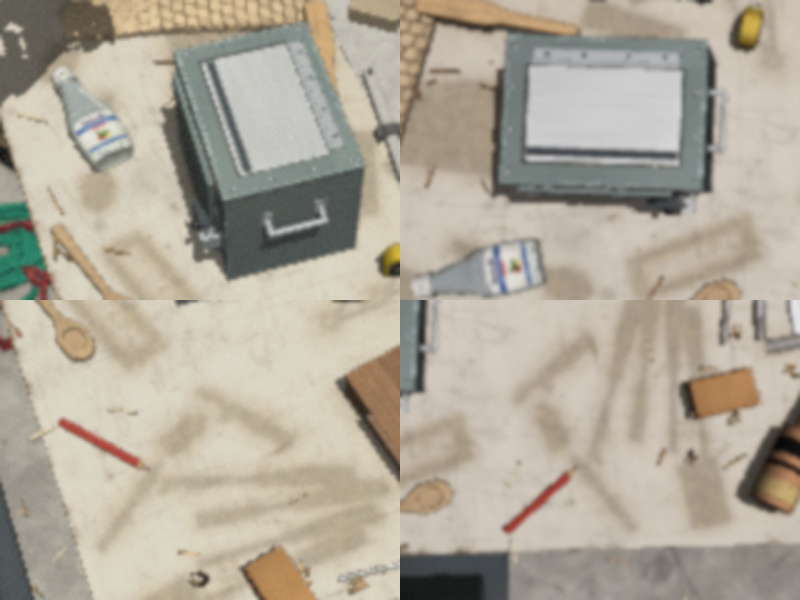

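The flap and the door are shut, all three offcuts are inside, and the bystanders are untouched. In the side view the bottle's cap is at about (62,73) and its base at about (115,155). I'll cross-check the cap position from there.

```bash
python3 - <<'E'
from plan import *
for u,v in((62,73),(115,158)): print((px2w('side',140+u/2.5,90+v/2.5,.022)*1000).round())
for x,y in((400,402),(434,222)): q=w2px('side',(x/1e3,y/1e3,.022)); print((q-[140,90])*2.5)
E
```

```text
[400. 418.  22.]
[434. 221.  22.]
[64.24255388 80.16906144]
[114.73506701 157.76079998]
```

move_arm(plan=[0,0,-0.084,-0.5,-12.5,34,62,0,0,-0.084,0.5,-12.5,34,62,0,0,-0.084,2,-12.5,34,62,0,0,0,0,0,37,62,0,0,0,0,0,30,62])

```text
clock: 25.25
ee_pos: [0.4014, 0.4008, 0.0528]
orientation: [1.999, 2.42, 0.007]
ft_force: [0.0, 0.9, 1.1]
width: 0.0618
grip_force: 0.0
```

```bash
python3 - <<'E'
from plan import *
st()
plan([(399,402,5,101,62)],step=25)
E
```

```text
25.25 [401.4 400.8  52.8] psi 100.9 F [0.  0.9 1.1] w 61.8 g 0.0 q [ 0.74 -0.03  1.86 -0.    1.3   0.55]
0.003,0,-0.001,0.8,-1.2,23.9,62,0.002,-0.001,-0.001,0.8,-1.1,23.9,62 

end [399. 402.   5.] 2
```

move_arm(plan=[0,0,0,2,-1,24,62,0,0,0,2,-1,24,62,0,0,0,0,0,0,62], newtons=20)

```text
clock: 25.55
ee_pos: [0.3981, 0.4037, 0.0035]
orientation: [2.0, 2.42, 0.001]
ft_force: [-0.5, 0.6, 0.5]
width: 0.062
grip_force: 0.0
```

move_arm(plan=[0,0,0,0,0,0,25,0,0,0,0,0,0,25,0,0,0,0,0,0,25,0,0,0,0,0,0,25,0,0,0,0,0,0,25])

```text
clock: 26.05
ee_pos: [0.3986, 0.4057, 0.0069]
orientation: [1.998, 2.421, 0.009]
ft_force: [0.4, 1.2, 0.8]
width: 0.0388
grip_force: 20.0
```

```bash
python3 - <<'E'
from plan import *
st()
p,_=cur(); ax=np.array([-.186,.983]); b=p[:2]-183*ax
w=[]
for th in np.radians([12,20,30,40,50,60,70,80,90,97]):
    r=184.3*np.cos(th); h=184.3*np.sin(th)-22+p[2]+25*min(1,th)
    w.append((*(b+ax*r),h,101,25))
plan(w,step=45)
E
```

```text
26.05 [398.6 405.7   6.9] psi 101.0 F [0.4 1.2 0.8] w 38.8 g 20.0 q [ 0.75  0.02  1.89 -0.    1.22  0.56]
0.006,-0.002,-0.001,-2.7,0.1,-21.6,25,0,0,0,-7.1,0,-28.2,25,0,0,0,-13.6,-0.1,-33.4,25,0,0,0,-18.4,-0.1,-30.7,25,0,0,0,-22.8,-0.1,-27.1,25 

0,0,0,-26.3,-0.1,-21.6,25,0,0,0,-29.1,-0.2,-13.5,25,0,0,0,-31.1,-0.2,-8.3,25,0,0,0,-32,-0.1,-2.8,25,0,0,0,-22.5,-0.1,1.4,25 

end [436.9 203.7 192.8] 10
```

move_arm(plan=[0,0,0,-2,0,-15,25,0,0,0,-5,0,-22,25,0,0,0,-9,0,-25,25,0,0,0,-12,0,-25,25,0,0,0,-15,0,-25,25])

```text
clock: 26.55
ee_pos: [0.4056, 0.3624, 0.1199]
orientation: [1.998, 2.422, 0.006]
ft_force: [-0.0, -0.8, -1.9]
width: 0.0387
grip_force: 20.0
```

move_arm(plan=[0,0,0,-18,0,-25,25,0,0,0,-20,0,-22,25,0,0,0,-24,0,-18,25,0,0,0,-25,0,-12,25,0,0,0,-25,0,-6,25])

```text
clock: 27.05
ee_pos: [0.4268, 0.2518, 0.2032]
orientation: [1.997, 2.421, 0.009]
ft_force: [0.1, -0.1, -3.2]
width: 0.0386
grip_force: 20.0
```

move_arm(plan=[0,0,0,-20,0,-6,25,0,0,0,-15,0,-4,25,0,0,0,-8,0,0,25,0,0,0,0,0,0,25,0,0,0,0,0,0,25])

```text
clock: 27.55
ee_pos: [0.4347, 0.2109, 0.2109]
orientation: [1.998, 2.421, 0.006]
ft_force: [-0.8, -0.3, -3.8]
width: 0.0388
grip_force: 20.0
```

```bash
python3 - <<'E'
from plan import *
st()
a=snap('side','side9.png')['frame'][80:200,120:280,::-1]; b=snap('top','top9.png')['frame'][140:260,110:270,::-1]
cv2.imwrite('pics/m9.png',np.hstack([cv2.resize(i,(400,300),interpolation=cv2.INTER_CUBIC) for i in(a,b)]))
E
```

```text
27.55 [434.7 210.9 210.9] psi 100.9 F [-0.8 -0.3 -3.8] w 38.8 g 20.0 q [ 0.4  -0.31  1.85  0.    1.6   0.21]
```

View pics/m9.png

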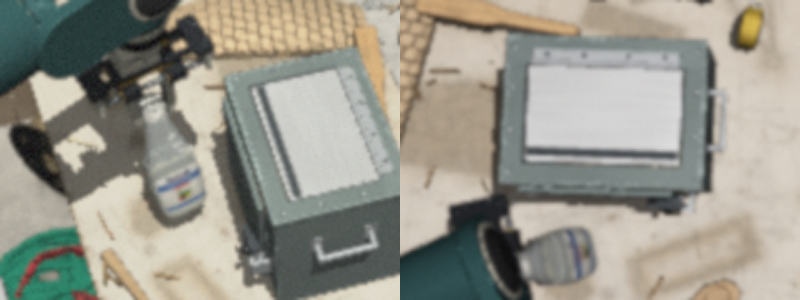

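The bottle hangs off the bench but still leans. Its base at about (590,255) in the top view is off to -y of the gripper. I'll ease the grip so that it swings down, and read the lean from the wrist torque.

```bash
python3 -c "
from plan import *
s=get_state();print(s['wrist_torque'],s['ft_force'])
for z in(.1,.08):print(px2w('top',110+190/2.5,140+255/2.5,z))"
```

```text
[-0.02465471  0.05935532 -0.00733486] [ 0.95332218  0.27804646 -3.05850184]
[0.44251931 0.13107501 0.1       ]
[0.44155864 0.13491132 0.08      ]
```

move_arm(plan=[0,0,0,0,0,0,25,0,0,0,0,0,0,25,0,0,0,0,0,0,25], newtons=11)

```text
clock: 27.95
ee_pos: [0.4349, 0.2108, 0.2108]
orientation: [1.998, 2.422, 0.006]
ft_force: [1.0, -0.8, -3.0]
width: 0.0389
grip_force: 11.0
```

```bash
python3 -c "
from plan import *
s=get_state();print(s['wrist_torque'],s['ft_force'],s['width'],s['grip_force'])"
```

```text
[ 0.02614855  0.05129694 -0.01692384] [ 0.96480334 -0.84680207 -3.01451735] 0.038920497533846625 10.999823212623596
```

```bash
python3 - <<'E'
from plan import *
a={n:snap(n,n+'10.png')['frame'].astype(int) for n in('side','top')}
for n in a:
    o=cv2.imread(f'pics/{n}9.png')[:,:,::-1].astype(int); d=np.abs(a[n]-o).sum(2)>50
    print(n,np.argwhere(d).shape, np.argwhere(d).min(0) if d.any() else '',np.argwhere(d).max(0) if d.any() else '')
s=get_state(); T=s['ee_pos']; g=T+[0,0,.019]; ax=np.array([-.186,.983,0])
for t in(0,10,15,20,25,30,40):
    tt=np.radians(t); dn=-ax*np.sin(tt)+np.array([0,0,-1])*np.cos(tt); hx=ax*np.cos(tt)-np.array([0,0,1])*np.sin(tt)
    b=g+dn*.183
    print(t,[(w2px('top',b+k*.022*hx)-[110,140])*2.5+[400,0] for k in(-1,1)],[(w2px('side',b+k*.022*hx)-[120,80])*2.5 for k in(-1,1)])
E
```

```text
side (39, 2) [60 20] [193 501]
top (50, 2) [231 105] [357 211]
0 [array([558.71157902, 256.49652258]), array([530.44341709, 262.67371585])] [array([171.99219571, 188.68786801]), array([159.17012644, 169.05175908])]
10 [array([578.01976346, 252.30462886]), array([551.23374311, 258.12629886])] [array([180.8840962 , 200.51940629]), array([168.57544287, 183.73301067])]
15 [array([587.12012074, 250.3382681 ]), array([561.27485961, 255.93862699])] [array([185.10343155, 205.51992371]), array([173.16713016, 190.34199312])]
20 [array([595.78641263, 248.47242173]), array([571.0151136 , 253.82246392])] [array([189.13329687, 209.85378474]), array([177.64775304, 196.40266853])]
25 [array([603.96954979, 246.71775325]), array([580.40605171, 251.78837155])] [array([192.944609  , 213.48065498]), array([181.98900823, 201.87079586])]
30 [array([611.62001457, 245.0850026 ]), array([589.39911755, 249.84692196])] [array([196.50819794, 216.3622792 ]), array([186.16224281, 206.70330796])]
40 [array([625.1226798 , 242.22858847]), array([605.99598325, 246.28448014])] [array([202.77612418, 219.7499974 ]), array([193.8887244 , 214.29678341])]
```

The lean is about 20°. I'll make it up by turning the tool 0.34 rad about its y axis and shifting slightly away from the bin, then lower until contact.

move_arm(plan=[0,0.085,0,0,-8,0,25,0,0.085,0,0,-8,0,25,0,0.085,0,0,-8,0,25,0,0.085,0,0,-6,0,25,0,0,0,0,0,0,25], newtons=15)

```text
clock: 28.55
ee_pos: [0.4053, 0.2038, 0.2104]
orientation: [-1.824, -2.207, -0.32]
ft_force: [0.4, -0.4, -2.7]
width: 0.0389
grip_force: 15.0
```

```bash
python3 - <<'E'
from plan import *
st()
a={n:snap(n,n+'11.png')['frame'] for n in('side','top')}
s=get_state(); T=s['ee_pos']; Rm=R.from_rotvec(s['orientation']).as_matrix(); g=T-Rm[:,2]*.019; ax=np.array([-.186,.983,0]);bx=np.array([.983,.186,0])
out=[]
for n,o in(('side',(130,90)),('top',(120,160))):
    im=cv2.resize(a[n][o[1]:o[1]+100,o[0]:o[0]+100,::-1],(400,400),interpolation=cv2.INTER_CUBIC)
    for t,c in((-10,(0,0,255)),(0,(0,255,0)),(10,(255,0,0))):
        tt=np.radians(t); dn=-ax*np.sin(tt)+np.array([0,0,-1])*np.cos(tt); hx=ax*np.cos(tt)-np.array([0,0,1])*np.sin(tt); b=g+dn*.187
        pts=[b+.022*hx*np.cos(f)+.04*bx*np.sin(f) for f in np.linspace(0,6.28,40)]
        cv2.polylines(im,[np.array([(w2px(n,p)-o)*4+2 for p in pts]).astype(np.int32)],True,c,1)
    out.append(im)
cv2.imwrite('pics/m11.png',np.hstack(out))
E
```

```text
28.55 [405.3 203.8 210.4] psi 100.9 F [ 0.4 -0.4 -2.7] w 38.9 g 15.0 q [ 0.18 -0.42  1.96  0.34  1.6   0.  ]
```

View pics/m11.png

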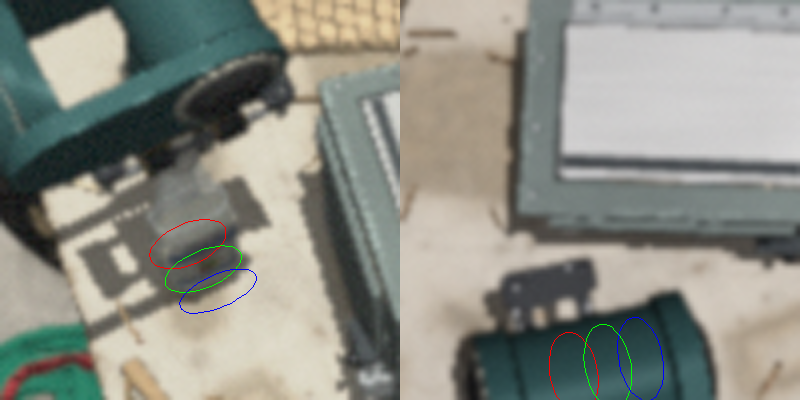

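The bottle's base matches the red outline (-10°), so I overcorrected by about 10°. I'll turn back 0.18 rad and lower.

move_arm(plan=[0,-0.09,0,0,0,0,25,0,-0.09,0,0,0,0,25,0,0,0,0,0,0,25])

```text
clock: 28.95
ee_pos: [0.4055, 0.2064, 0.2115]
orientation: [-1.918, -2.332, -0.158]
ft_force: [0.3, 0.9, -2.7]
width: 0.0384
grip_force: 15.0
```

```bash
cat > fit.py <<'E'
from plan import *
import sys
# score bottle base outline in side image vs tilt: lowest bottle pixel column-wise using diff to background image side8 (bottle lying elsewhere)
a=snap('side','side_f.png')['frame'].astype(int)
s=get_state(); T=s['ee_pos']; Rm=R.from_rotvec(s['orientation']).as_matrix(); g=T-Rm[:,2]*.019; ax=np.array([-.186,.983,0]);bx=np.array([.983,.186,0])
gray=cv2.GaussianBlur(a.astype(np.float32).mean(2),(0,0),.7)
for t in range(-16,17,2):
    tt=np.radians(t); dn=-ax*np.sin(tt)+np.array([0,0,-1])*np.cos(tt); hx=ax*np.cos(tt)-np.array([0,0,1])*np.sin(tt)
    v=[]
    for k in(.180,.195):   # just inside / outside base along axis, camera side edge
        b=g+dn*k
        P=[w2px('side',b-.020*hx+.04*bx*f) for f in np.linspace(-.5,.5,9)]
        v.append(np.mean([gray[int(round(p[1])),int(round(p[0]))] for p in P]))
    print(t,round(v[0],1),round(v[1],1),'diff',round(v[0]-v[1],1))
st(); print(s['wrist_torque'].round(3))
E
python3 fit.py
```

```text
-16 138.7 135.2 diff 3.5
-14 137.2 143.9 diff -6.7
-12 146.4 141.9 diff 4.5
-10 145.2 124.0 diff 21.2
-8 125.9 123.3 diff 2.6
-6 117.6 137.6 diff -20.0
-4 133.8 140.7 diff -6.9
-2 143.4 132.8 diff 10.6
0 134.5 128.5 diff 6.0
2 130.5 123.2 diff 7.2
4 127.5 125.4 diff 2.1
6 123.6 111.8 diff 11.8
8 126.9 97.1 diff 29.8
10 117.0 109.9 diff 7.1
12 108.2 148.1 diff -39.9
14 104.6 182.2 diff -77.6
16 127.5 195.4 diff -67.9
29.0 [405.3 206.4 211.2] psi 101.2 F [-0.1  0.2 -2.4] w 38.9 g 15.0 q [ 0.31 -0.41  1.93  0.16  1.6   0.12]
[-0.232 -0.003  0.011]
```

```bash
cat > fit2.py <<'E'
from plan import *
def mask(f):
    a=cv2.GaussianBlur(cv2.imread('pics/'+f),(0,0),.8).astype(float); return a[:,:,2]/(a[:,:,0]+1)
def show(f,T,Rm,n='side'):
    m=mask(f); g=T-Rm[:,2]*.019; ax=np.array([-.186,.983,0]);bx=np.array([.983,.186,0])
    res=[]
    yy,xx=np.mgrid[:m.shape[0],:m.shape[1]]
    for t in range(-24,25,2):
        tt=np.radians(t); dn=-ax*np.sin(tt)+np.array([0,0,-1])*np.cos(tt); hx=ax*np.cos(tt)-np.array([0,0,1])*np.sin(tt)
        P=[]
        for k,w in((.187,1),(.09,1)):
            P+=[w2px(n,g+dn*k+w*(.022*hx*np.cos(f_)+.04*bx*np.sin(f_))) for f_ in np.linspace(0,6.28,30)]
        hull=cv2.convexHull(np.array(P,np.float32)*8).astype(np.int32)
        z=np.zeros(m.shape,np.uint8); cv2.fillPoly(z,[hull],255,shift=3)
        ring=cv2.dilate(z,np.ones((9,9)))-z
        # ring limited to lower side: exclude above g pixel toward cap
        c=w2px(n,g+dn*.09); e=w2px(n,g+dn*.187); low=((xx-c[0])*(e[0]-c[0])+(yy-c[1])*(e[1]-c[1]))>0
        res.append((t,round(m[(z>0)].mean(),3),round(m[(ring>0)&low].mean(),3)))
    res=[(t,a,b,round(b-a,3)) for t,a,b in res]; print(f,[(r[0],r[3]) for r in res])
Rz=R.from_rotvec([-1.824,-2.207,-.32]).as_matrix(); show('side11.png',np.array([.4053,.2038,.2104]),Rz)
show('side10.png',np.array([.4349,.2108,.2108]),R.from_rotvec([1.998,2.422,.006]).as_matrix())
show('top10.png',np.array([.4349,.2108,.2108]),R.from_rotvec([1.998,2.422,.006]).as_matrix(),'top')
s=get_state(); show('side_f.png',s['ee_pos'],R.from_rotvec(s['orientation']).as_matrix())
E
python3 fit2.py
```

```text
side11.png [(-24, np.float64(0.013)), (-22, np.float64(0.015)), (-20, np.float64(0.001)), (-18, np.float64(-0.005)), (-16, np.float64(0.003)), (-14, np.float64(0.02)), (-12, np.float64(0.038)), (-10, np.float64(0.045)), (-8, np.float64(0.052)), (-6, np.float64(0.064)), (-4, np.float64(0.09)), (-2, np.float64(0.108)), (0, np.float64(0.11)), (2, np.float64(0.102)), (4, np.float64(0.097)), (6, np.float64(0.089)), (8, np.float64(0.08)), (10, np.float64(0.077)), (12, np.float64(0.069)), (14, np.float64(0.062)), (16, np.float64(0.056)), (18, np.float64(0.052)), (20, np.float64(0.046)), (22, np.float64(0.041)), (24, np.float64(0.039))]
side10.png [(-24, np.float64(-0.003)), (-22, np.float64(0.002)), (-20, np.float64(0.011)), (-18, np.float64(0.017)), (-16, np.float64(0.02)), (-14, np.float64(0.018)), (-12, np.float64(0.006)), (-10, np.float64(-0.003)), (-8, np.float64(0.0)), (-6, np.float64(0.015)), (-4, np.float64(0.044)), (-2, np.float64(0.077)), (0, np.float64(0.083)), (2, np.float64(0.072)), (4, np.float64(0.064)), (6, np.float64(0.06)), (8, np.float64(0.067)), (10, np.float64(0.079)), 
[... 755 characters left out ...]
t64(0.097)), (22, np.float64(0.094)), (24, np.float64(0.085))]
side_f.png [(-24, np.float64(0.02)), (-22, np.float64(0.02)), (-20, np.float64(0.022)), (-18, np.float64(0.02)), (-16, np.float64(0.011)), (-14, np.float64(-0.001)), (-12, np.float64(0.001)), (-10, np.float64(0.012)), (-8, np.float64(0.048)), (-6, np.float64(0.064)), (-4, np.float64(0.062)), (-2, np.float64(0.052)), (0, np.float64(0.049)), (2, np.float64(0.066)), (4, np.float64(0.086)), (6, np.float64(0.103)), (8, np.float64(0.111)), (10, np.float64(0.111)), (12, np.float64(0.107)), (14, np.float64(0.101)), (16, np.float64(0.094)), (18, np.float64(0.086)), (20, np.float64(0.081)), (22, np.float64(0.075)), (24, np.float64(0.068))]
```

The fit gives 17° with the tool upright, about -1° at 0.34 rad and 9° now. These agree with a rigid hold, so my reading by eye was wrong (the label edge looked like the base). I'll turn forward again.

move_arm(plan=[0,0.08,0,0,0,0,25,0,0.08,0,0,0,0,25,0,0,0,0,0,0,25,0,0,0,0,0,0,25])

```text
clock: 29.4
ee_pos: [0.4058, 0.2044, 0.2107]
orientation: [-1.836, -2.223, -0.301]
ft_force: [-0.3, -0.9, -3.9]
width: 0.0391
grip_force: 15.0
```

```bash
sed -i '/^Rz/,$d' fit2.py; cat >> fit2.py <<'E'
for n in('side','top'): snap(n,n+'_f.png')
s=get_state(); Rm=R.from_rotvec(s['orientation']).as_matrix(); show('side_f.png',s['ee_pos'],Rm)
st(); plan([(405,203,178,Rm,25)],step=10)
E
python3 fit2.py | sed 's/np.float64//g'
```

```text
side_f.png [(-24, (0.016)), (-22, (0.018)), (-20, (0.007)), (-18, (-0.004)), (-16, (-0.003)), (-14, (0.017)), (-12, (0.041)), (-10, (0.048)), (-8, (0.052)), (-6, (0.054)), (-4, (0.074)), (-2, (0.1)), (0, (0.111)), (2, (0.111)), (4, (0.104)), (6, (0.096)), (8, (0.088)), (10, (0.082)), (12, (0.076)), (14, (0.068)), (16, (0.064)), (18, (0.057)), (20, (0.05)), (22, (0.046)), (24, (0.042))]
29.5 [405.6 204.9 210.9] psi 101.0 F [-0.5 -0.7 -3.4] w 38.9 g 15.0 q [ 0.2  -0.42  1.95  0.32  1.6   0.02]
0,0,0,-3,-0.3,7.7,25,0,0,0,-3,-0.3,7.7,25,0,0,0,-3,-0.3,7.7,25,0,0,0,-3.1,-0.2,7.6,25 

end [405. 203. 178.] 4
```

move_arm(plan=[0,0,0,-2.5,0,7.6,25,0,0,0,-2.5,0,7.6,25,0,0,0,-2.5,0,7.6,25,0,0,0,-1.3,0,3.8,25,0,0,0,0,0,0,25])

```text
clock: 30.0
ee_pos: [0.4053, 0.205, 0.1819]
orientation: [-1.833, -2.223, -0.3]
ft_force: [0.9, 0.2, -3.7]
width: 0.0389
grip_force: 15.0
```

move_arm(plan=[0,0,0,-1.3,0,3.8,25,0,0,0,0,0,0,25])

```text
clock: 30.2
ee_pos: [0.4056, 0.2049, 0.1785]
orientation: [-1.833, -2.223, -0.302]
ft_force: [-0.1, -0.9, -3.9]
width: 0.0388
grip_force: 15.0
```

move_arm(plan=[0,0,0,-1,0,3,25,0,0,0,0,0,0,25])

```text
clock: 30.4
ee_pos: [0.4056, 0.2049, 0.1753]
orientation: [-1.833, -2.223, -0.302]
ft_force: [0.1, 0.8, -3.4]
width: 0.0389
grip_force: 15.0
```

move_arm(plan=[0,0,0,-1,0,3,25,0,0,0,0,0,0,25])

```text
clock: 30.6
ee_pos: [0.4056, 0.2049, 0.172]
orientation: [-1.833, -2.223, -0.301]
ft_force: [-0.5, 0.5, -3.2]
width: 0.0387
grip_force: 15.0
```

move_arm(plan=[0,0,0,-0.7,0,2,25,0,0,0,0,0,0,25])

```text
clock: 30.8
ee_pos: [0.4056, 0.2049, 0.1701]
orientation: [-1.833, -2.223, -0.302]
ft_force: [0.2, 0.5, -2.5]
width: 0.0388
grip_force: 15.0
```

move_arm(plan=[0,0,0,-0.7,0,2,25,0,0,0,0,0,0,25])

```text
clock: 31.0
ee_pos: [0.406, 0.205, 0.1689]
orientation: [-1.833, -2.224, -0.304]
ft_force: [0.3, 0.2, 3.3]
width: 0.0385
grip_force: 15.0
```

Contact came at 169 mm, where I expected it. I'll release and back off.

move_arm(plan=[0,0,0,0,0,0,42,0,0,0,0,0,0,48,0,0,0,0,0,0,65,0,0,0,0,0,0,65,0,0,0,0,0,0,65])

```text
clock: 31.5
ee_pos: [0.4057, 0.2049, 0.1682]
orientation: [-1.833, -2.223, -0.302]
ft_force: [0.1, -0.3, 1.1]
width: 0.0642
grip_force: 0.0
```

move_arm(plan=[0,0,0,0,0,-15,65,0,0,0,0,0,-25,65,0,0,0,0,0,-35,65,0,0,0,0,0,-45,65,0,0,0,0,0,-45,65])

```text
clock: 32.0
ee_pos: [0.4145, 0.1529, 0.3274]
orientation: [-1.833, -2.224, -0.302]
ft_force: [0.5, -0.5, 0.5]
width: 0.0651
grip_force: 0.0
```

move_arm(plan=[0,0,0,-45,0,-10,65,0,0,0,-45,0,-10,65,0,0,0,-45,0,-10,65,0,0,0,-45,0,-10,65,0,0,0,0,0,0,65])

```text
clock: 32.5
ee_pos: [0.4501, -0.0306, 0.3058]
orientation: [-1.839, -2.219, -0.301]
ft_force: [-0.5, 0.4, 0.5]
width: 0.0648
grip_force: 0.0
```

```bash
python3 - <<'E'
from plan import *
st()
exec(open('fit2.py').read().split("for n in('side'")[0])
for n in('side','top'): snap(n,n+'_e.png')
g=np.array([.406,.205,.187])
# bottle upright model at current base
show('side_e.png',g-[0,0,.019],Rt(101)); show('top_e.png',g-[0,0,.019],Rt(101),'top')
# bin flap/door/bystander unchanged vs image 8
for n,boxes in(('side',{'bin':(205,95,290,205),'bench':(190,215,300,330)}),('top',{'bin':(145,150,245,225),'right':(230,185,385,260)})):
    a=cv2.imread(f'pics/{n}8.png').astype(int);b=cv2.imread(f'pics/{n}_e.png').astype(int); d=np.abs(a-b).sum(2)>60
    for k,(x0,y0,x1,y1) in boxes.items(): print(n,k,d[y0:y1,x0:x1].sum())
E
```

```text
32.5 [450.1 -30.6 305.8] psi 100.7 F [-0.5  0.4  0.5] w 64.8 g 0.0 q [-0.31 -0.32  1.73  0.3   1.87 -0.43]
side_e.png [(-24, np.float64(-0.087)), (-22, np.float64(-0.059)), (-20, np.float64(-0.015)), (-18, np.float64(0.031)), (-16, np.float64(0.086)), (-14, np.float64(0.121)), (-12, np.float64(0.132)), (-10, np.float64(0.151)), (-8, np.float64(0.159)), (-6, np.float64(0.161)), (-4, np.float64(0.161)), (-2, np.float64(0.174)), (0, np.float64(0.187)), (2, np.float64(0.185)), (4, np.float64(0.188)), (6, np.float64(0.191)), (8, np.float64(0.18)), (10, np.float64(0.171)), (12, np.float64(0.176)), (14, np.float64(0.165)), (16, np.float64(0.162)), (18, np.float64(0.167)), (20, np.float64(0.159)), (22, np.float64(0.152)), (24, np.float64(0.158))]
top_e.png [(-24, np.float64(0.027)), (-22, np.float64(0.029)), (-20, np.float64(0.034)), (-18, np.float64(0.044)), (-16, np.float64(0.042)), (-14, np.float64(0.03)), (-12, np.float64(0.023)), (-10, np.float64(0.021)), (-8, np.float64(0.02)), (-6, np.float64(0.021)), (-4, np.float64(0.035)), (-2, np.float64(0.055)), (0, np.float64(0.092)), (2, np.float64(0.101)), (4, np.float64(0.09)), (6, np.float64(0.076)), (8, np.float64(0.061)), (10, np.float64(0.045)), (12, np.float64(0.036)), (14, np.float64(0.026)), (16, np.float64(0.019)), (18, np.float64(0.02)), (20, np.float64(0.016)), (22, np.float64(0.014)), (24, np.float64(0.013))]
side bin 1852
side bench 0
top bin 545
top right 2383
```

```bash
python3 - <<'E'
from plan import *
for n in('side','top'):
    a=cv2.imread(f'pics/{n}8.png');b=cv2.imread(f'pics/{n}_e.png')
    for z in(.197,.185,.1):
        u,v=w2px(n,(.404,.205,z)).round().astype(int); print(n,z,(u,v),'before',a[v,u],'now',b[v,u])
d=snap('top'); 
E
```

```text
side 0.197 (np.int64(174), np.int64(131)) before [163 170 164] now [229 235 236]
side 0.185 (np.int64(174), np.int64(133)) before [169 174 167] now [230 236 237]
side 0.1 (np.int64(177), np.int64(147)) before [206 217 217] now [45 45 33]
top 0.197 (np.int64(159), np.int64(255)) before [156 163 166] now [227 230 230]
top 0.185 (np.int64(160), np.int64(255)) before [150 158 161] now [229 231 231]
top 0.1 (np.int64(166), np.int64(253)) before [133 142 146] now [214 212 211]
```

The white cap shows up at its upright height in both cameras. I'll hand the job in.

```bash
python3 -c "
from plant import close_job
print(close_job())"
```

```text
the job is handed in; nothing more can be done
None
```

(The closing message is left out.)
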